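# Stock the candle rack and set its sliding keeper

### The arm

A 6-joint arm with a two-finger parallel gripper is mounted at the origin on a cart in front of the work surface, level with it; the furniture and walls round the work are solid. World frame = base frame: x ahead of the robot, y to its left, z up, the work surface at z = 0. Lengths are in m, angles in rad, forces in N, time in s.
With the tool pointing down it reaches from about 0.375 to 0.925 m from the base axis. Payload 5.7 kg.
Tool frame: the origin (TCP) lies between the finger pads; the fingertips stand 19 mm ahead of it and the grasp point (between the pads) is the TCP; z points along the fingers, y is the line along which they close (so a half turn about z gives the same grasp; the last joint's range is limited). The gripper opens to 88 mm and grips with 3 to 60 N. Pads are 20 mm wide; open, the fingers measure 115 mm over their backs; the gripper's body (75 mm by 178 mm) begins 61 mm behind the grasp point.
Start: joints at [1.048, 0.359, 1.51, -0, 1.272, -0.115], TCP at [0.238, 0.551, 0.214] pointing down, gripper open.
Joint ranges: [-2.97, 2.97], [-1.01, 2.36], [0.21, 2.38], [-0.96, 4.11], [0.2, 2.71], [-2.98, 2.98]. Speed limits (rad/s): [2.39, 2.39, 3.14, 3.14, 3.14, 3.14].

### API

Orientations are given as a unit quaternion [w, x, y, z].
In Python, from rig import readout, camera, job gives the robot as it stands. The module is installed in compiled form; this text tells all that it offers.
- The arm moves only by the tool arm_command, never from a script. Its arguments are lists of equal length, an entry for each row: "xyz": the shift along the tool's x, y, z in m, a list of three; "delta_rot": the turn, a rotation vector about the tool's x, y, z in degrees, a list of three; "claw": the finger opening in m, from 0 to 0.0878. In form: {"xyz": [[tx, ty, tz], ...], "delta_rot": [[ax, ay, az], ...], "claw": [claw, ...]}. A call has 1 to 12 rows; each row is the pose to reach, as a shift and turn from the pose commanded when the call began, along the tool's axes at that moment; what a row does not reach only later rows make up. A row lasts 1/12 s, in which the tool goes at most 41.7 mm and 7.16 degrees, less where a joint would pass 70% of its speed; a pose out of reach is approached as far as the arm can. A call with a gripper value outside its range is refused whole. The fingers move at their own pace and stop on an object; the grip force is fixed at half the most. Time passes only in rows, so rows that repeat a pose let the fingers close. It gives the time, the measured TCP pose, the force, the opening and the grip force at its end, in the units of the state.
- readout.get_obs(): the state, without advancing time (a new reading comes with each control period).
- camera(name): name is "side" or "top"; returns a dict with "pixels" (420x560x3 uint8, blue, green, red), "fx", "fy", "cx", "cy" (pixels), "world_to_cam" (4x4, takes a point from world to camera coordinates). Camera axes: x right, y down, z forward; pixel columns grow to the right and rows downward; lengths in m; the calibration is good to about 2 mm. A picture is of the moment at which its call begins. There is no depth.
- job.job_done(): hands the job in; it is judged then, once.
The state is a dict: "time_s": time; "joint_pos": joint angles; "dq": joint speeds; "tau": joint torques, N m; "tcp_pos": TCP position; "tool_rot": TCP orientation; "wrist_force": force on the tool from outside, world axes, zero at the start; "wrist_torque": the same for the moment, N m; "opening": finger opening in m; "grip_force": force on a finger pad.
Only numpy, scipy, OpenCV 4.12 (cv2) and the standard library are available. Lean on these libraries where they do the work, as an engineer would, in place of code of your own. Each camera call takes 0.05 s, during which the arm holds its last target. There are 200 camera calls.

### The job

Slide the rack's keeper fully back to its open end, then stand every candle from the table upright in the lane in front of it, and let go of them. Slide the keeper up by its red tab, not hard, until it has closed the whole row up against the end stop and goes no further, then back it off about 10 mm so that the candles can be lifted out, and let go, leaving them in one closed row at the end stop. Leave the dark bottle and the wine glass where they stand.

Things in the scene. Friction and masses are not known exactly. Their poses are not given: they have to be found in the camera images.
- rack: fixed dark-wood candle rack, 112 (its x) x 510 (its y) mm; origin at the centre of its underside. A lane centred on x = 0 runs along its y; floor 14 mm above the origin. Two brass rails, 80 mm apart inside, tops 62 mm above the origin, guide the row: grip candles above them, across the lane. A block (end stop) closes the +y (left) end; the keeper comes from the right
- end_stop (a point): foot of the face, towards the lane, of the fixed block that closes the left end of the lane (block 108 x 20 x 60 mm high, part of the rack): 235 mm along the rack's +y, on the lane floor. Axes as the rack's; the lane lies on its -y side
- keeper: sliding keeper, 100 mm long: brass plate in front (76 wide, 50 mm high) that meets the row, red upright tab behind. Origin: foot of the plate's face, on the lane floor; +y points along the lane to the end stop. Fully back at the right end the origin is at y = -140 mm in the rack's frame, 375 mm from the stop; it slides up to 250 mm from there, drags about 2 N and stays where left
- keeper_grip (a point): the point to grip on the keeper's red upright tab: 75 mm behind the plate's face, 98 mm above the table, 6 mm below the tab's top (104 mm above the table). The tab is 18 mm thick along the lane and 44 mm wide across it; pinch it from above along the lane, or across it
- candle_0: cream pillar candle, upright, round, 64 mm across and 94 mm high, about 0.2 kg, takes 0.5 to 1.5 N to push along the lane; origin at the centre of its underside. May be absent (None): three to five of the five are there
- candle_1: cream pillar candle, upright, round, 64 mm across and 94 mm high, about 0.2 kg, takes 0.5 to 1.5 N to push along the lane; origin at the centre of its underside. May be absent (None): three to five of the five are there
- candle_2: cream pillar candle, upright, round, 64 mm across and 94 mm high, about 0.2 kg, takes 0.5 to 1.5 N to push along the lane; origin at the centre of its underside. May be absent (None): three to five of the five are there
- candle_3: cream pillar candle, upright, round, 64 mm across and 94 mm high, about 0.2 kg, takes 0.5 to 1.5 N to push along the lane; origin at the centre of its underside. May be absent (None): three to five of the five are there
- candle_4: cream pillar candle, upright, round, 64 mm across and 94 mm high, about 0.2 kg, takes 0.5 to 1.5 N to push along the lane; origin at the centre of its underside. May be absent (None): three to five of the five are there
- dark_bottle: bystander: small dark bottle with a red top, 62 mm across, 241 mm high; origin at the centre of its underside
- wine_glass: bystander: stemmed glass, 83 mm across, 207 mm high; origin at the centre of its underside
Not all that is in view belongs to the job. Leave any green look-alike of the candle_0 alone.

How it is judged:
On the way, in this order (a step that is already met when the one before it is completed fails the run):
1. the keeper is slid fully back (within 15 mm of the open end) (y of keeper in the frame of rack below -0.125 m), for 0.2 s.
2. every candle stands upright in the lane between the plate and the end stop, released (x of candle_0 in the frame of rack between -0.015 and 0.015 m and z of candle_0 in the frame of rack between 0.008 and 0.021 m and angle between each of candle_0, candle_1, candle_2, candle_3, candle_4's own z axis and vertical below 0.1 rad and y of each of candle_0, candle_1, candle_2, candle_3, candle_4 in the frame of keeper above 0.025 m and y of each of candle_0, candle_1, candle_2, candle_3, candle_4 in the frame of end_stop below -0.025 m and contact force between the fingers and candle_0 below 0.3 N and x of candle_1 in the frame of rack between -0.015 and 0.015 m and z of candle_1 in the frame of rack between 0.008 and 0.021 m and contact force between the fingers and candle_1 below 0.3 N and x of candle_2 in the frame of rack between -0.015 and 0.015 m and z of candle_2 in the frame of rack between 0.008 and 0.021 m and contact force between the fingers and candle_2 below 0.3 N and x of candle_3 in the frame of rack between -0.015 and 0.015 m and z of candle_3 in the frame of rack between 0.008 and 0.021 m and contact force between the fingers and candle_3 below 0.3 N and x of candle_4 in the frame of rack between -0.015 and 0.015 m and z of candle_4 in the frame of rack between 0.008 and 0.021 m and contact force between the fingers and candle_4 below 0.3 N), for 0.2 s.
3. the keeper is pushed up until the row is tight: its plate presses a candle (over 3 N) while a candle presses the end stop (over 0.5 N) ((contact force between keeper and candle_0 above 3 N or contact force between keeper and candle_1 above 3 N or contact force between keeper and candle_2 above 3 N or contact force between keeper and candle_3 above 3 N or contact force between keeper and candle_4 above 3 N) and (contact force between rack_c6 and candle_0 above 0.5 N or contact force between rack_c6 and candle_1 above 0.5 N or contact force between rack_c6 and candle_2 above 0.5 N or contact force between rack_c6 and candle_3 above 0.5 N or contact force between rack_c6 and candle_4 above 0.5 N)), for 0.1 s.
At the end, for the whole second after the job is handed in: every candle stands upright at rest in the lane, in one closed row: one within 8 mm of the end stop, each within about 7 mm of a neighbour or the stop; the plate is clear of the nearest candle by about 4 to 17 mm; the keeper is at rest (x of candle_0 in the frame of rack between -0.015 and 0.015 m and z of candle_0 in the frame of rack between 0.008 and 0.021 m and angle between each of candle_0, candle_1, candle_2, candle_3, candle_4's own z axis and vertical below 0.1 rad and y of each of candle_0, candle_1, candle_2, candle_3, candle_4 in the frame of keeper above 0.025 m and y of each of candle_0, candle_1, candle_2, candle_3, candle_4 in the frame of end_stop below -0.025 m and y of each of candle_0, candle_1, candle_2, candle_3, candle_4 in the frame of keeper above 0.036 m and linear speed of each of candle_0, candle_1, candle_2, candle_3, candle_4 below 0.02 m/s and (y of candle_0 in the frame of end_stop above -0.04 m or distance between candle_0 and candle_1 below 0.071 m or distance between candle_0 and candle_2 below 0.071 m or distance between candle_0 and candle_3 below 0.071 m or distance between candle_0 and candle_4 below 0.071 m) and x of candle_1 in the frame of rack between -0.015 and 0.015 m and z of candle_1 in the frame of rack between 0.008 and 0.021 m and (y of candle_1 in the frame of end_stop above -0.04 m or distance between candle_1 and candle_0 below 0.071 m or distance between candle_1 and candle_2 below 0.071 m or distance between candle_1 and candle_3 below 0.071 m or distance between candle_1 and candle_4 below 0.071 m) and x of candle_2 in the frame of rack between -0.015 and 0.015 m and z of candle_2 in the frame of rack between 0.008 and 0.021 m and (y of candle_2 in the frame of end_stop above -0.04 m or distance between candle_2 and candle_0 below 0.071 m or distance between candle_2 and candle_1 below 0.071 m or distance between candle_2 and candle_3 below 0.071 m or distance between candle_2 and candle_4 below 0.071 m) and x of candle_3 in the frame of rack between -0.015 and 0.015 m and z of candle_3 in the frame of rack between 0.008 and 0.021 m and (y of candle_3 in the frame of end_stop above -0.04 m or distance between candle_3 and candle_0 below 0.071 m or distance between candle_3 and candle_1 below 0.071 m or distance between candle_3 and candle_2 below 0.071 m or distance between candle_3 and candle_4 below 0.071 m) and x of candle_4 in the frame of rack between -0.015 and 0.015 m and z of candle_4 in the frame of rack between 0.008 and 0.021 m and (y of candle_4 in the frame of end_stop above -0.04 m or distance between candle_4 and candle_0 below 0.071 m or distance between candle_4 and candle_1 below 0.071 m or distance between candle_4 and candle_2 below 0.071 m or distance between candle_4 and candle_3 below 0.071 m) and y of any of candle_0, candle_1, candle_2, candle_3, candle_4 in the frame of end_stop above -0.04 m and y of any of candle_0, candle_1, candle_2, candle_3, candle_4 in the frame of keeper below 0.049 m and linear speed of keeper below 0.01 m/s); the robot touches nothing.
It fails at once if the row is squeezed hard: the plate presses a candle with over 45 N (contact force between keeper and candle_0 above 45 N or contact force between keeper and candle_1 above 45 N or contact force between keeper and candle_2 above 45 N or contact force between keeper and candle_3 above 45 N or contact force between keeper and candle_4 above 45 N).
It fails at once if the dark bottle or the glass is moved over 30 mm (distance of any of dark_bottle, wine_glass from where it was at the start of the episode above 0.03 m).
Of candle_0, candle_1, candle_2, candle_3, candle_4 only 3 to 5 are there at a start; the rules pass over those that are not, and their reading is None.
At some moment in a run one of candle_0, candle_1, candle_2, candle_3, candle_4 may be knocked a few centimetres aside while the robot is not near it.
Once in a run the grip may slacken for a moment while it holds something.
It also fails if it takes over 210 s, if anything falls off the work surface, if the arm or the gripper's body presses on something with over 40 N, if the wrist force passes 120 N, or if a joint passes its speed limit or range.

## Working session

There is one attempt and no reset: what is moved stays moved. The work goes in short steps, Python scripts to look and compute and a tool call to move; the robot and the scene stay as the last step left them, time stands still between calls to the robot, and variables do not carry over. Pictures are saved under pics/ and viewed, at most 14 in all, crops included, and the job is handed in when it is done.

Besides the shell and the picture viewer there is one more tool, called after "Call:" by a JSON object that holds its "api" and its "payload". arm_command: Moves the arm, as the interface text tells. Its arguments: {"type":"object","properties":{"xyz":{"type":"array","items":{"type":"array","items":{"type":"number"}}},"delta_rot":{"type":"array","items":{"type":"array","items":{"type":"number"}}},"claw":{"type":"array","items":{"type":"number"}}},"required":["xyz","delta_rot","claw"]}

```bash
mkdir -p pics; cat > h.py <<'E'
import numpy as np, cv2
from rig import readout, camera, job
def snap(name,fn=None):
    c=camera(name)
    c['pixels']=np.asarray(c['pixels']).copy()
    if fn: cv2.imwrite('pics/'+fn,c['pixels'])
    return c
def ray(c,u,v,z):
    T=np.array(c['world_to_cam']);R=T[:3,:3];t=T[:3,3]
    d=R.T@np.array([(u-c['cx'])/c['fx'],(v-c['cy'])/c['fy'],1]);o=-R.T@t
    return o+d*(z-o[2])/d[2]
def proj(c,p):
    T=np.array(c['world_to_cam']);q=T[:3,:3]@np.array(p)+T[:3,3]
    return np.array([c['fx']*q[0]/q[2]+c['cx'],c['fy']*q[1]/q[2]+c['cy']])
E
python3 - <<'E'
from h import *
for n in('top','side'):
    c=snap(n,n+'0.png');T=np.array(c['world_to_cam']);print(n,c['fx'],c['cx'],c['cy'],(-T[:3,:3].T@T[:3,3]).round(3),T[:3,:3].round(2).tolist())
o=readout.get_obs();print(o)
E
```

```text
top 525.1242600607993 280.4134226822059 213.49765449068474 [-0.534 -0.48   1.506] [[0.43, -0.9, 0.01], [-0.71, -0.34, -0.62], [0.56, 0.26, -0.79]]
side 510.16901918964754 289.5804110445386 211.17408109556715 [ 0.137 -1.198  0.887] [[0.95, -0.32, -0.02], [-0.19, -0.51, -0.84], [0.25, 0.8, -0.55]]
{'time_s': 0.1, 'joint_pos': array([ 1.04793897e+00,  3.59423878e-01,  1.51132193e+00,  2.12524303e-05,
        1.27250655e+00, -1.15116213e-01]), 'dq': array([-0.00117555, -0.00071834, -0.00069268,  0.00103441,  0.00057002,
       -0.00131319]), 'tau': array([-2.52903874e-04, -5.16360426e+01, -2.71405381e+01,  6.78161066e-02,
        2.75355281e-02, -6.44448301e-05]), 'tcp_pos': array([0.23760908, 0.55024966, 0.21299995]), 'tool_rot': array([-2.69888067e-04,  2.02464250e-01,  9.79289303e-01, -7.84806125e-04]), 'wrist_force': array([-0.13822706,  0.0701312 , -0.19962422]), 'wrist_torque': array([ 0.00192189,  0.03855774, -0.05936759]), 'grip_force': 0.0, 'opening': 0.08748930738510605}
```

View pics/top0.png

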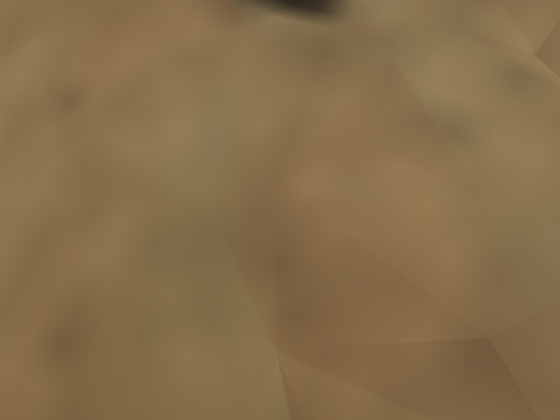

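View pics/side0.png

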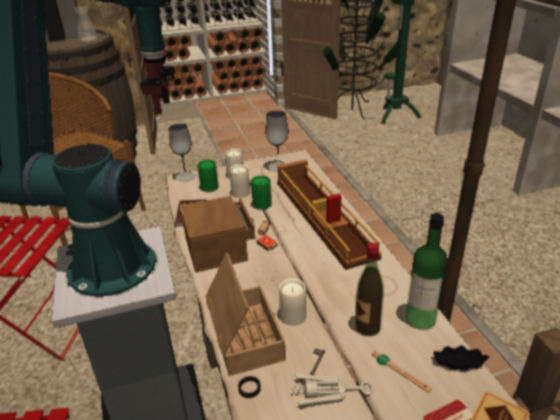

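The top view is blocked: it shows only blurred brown. In the side view there are cream candles at about (234,160), (240,180) and (292,300). The green look-alikes are at (207,175) and (261,192). The rack runs from (295,170) to (360,255), with the red tab at (334,207). The bottle with the red top is at (370,300), and glasses stand at (180,150) and (276,140). I'll check the choice in a close crop.

```bash
python3 - <<'E'
from h import *
im=cv2.imread('pics/side0.png')
a=cv2.resize(im[115:275,160:385],(788,560),interpolation=cv2.INTER_CUBIC)  # x3.5
cv2.imwrite('pics/c1.png',a)
c=snap('side')
hsv=cv2.cvtColor(c['pixels'],cv2.COLOR_BGR2HSV)
p=c['pixels'].astype(int)
for n,m in(('cream',(hsv[...,1]<90)&(hsv[...,2]>140)),('red',(p[...,2]>110)&(p[...,1]<50)&(p[...,0]<60))):
    k,l,s,ce=cv2.connectedComponentsWithStats(m.astype(np.uint8))
    for i in range(1,k):
        if s[i,4]>60 and s[i,0]>150 and s[i,1]>130 and s[i,0]<400: print(n,s[i],ce[i].round(1))
E
```

```text
cream [242 382  15  10 118] [249.  386.6]
```

View pics/c1.png

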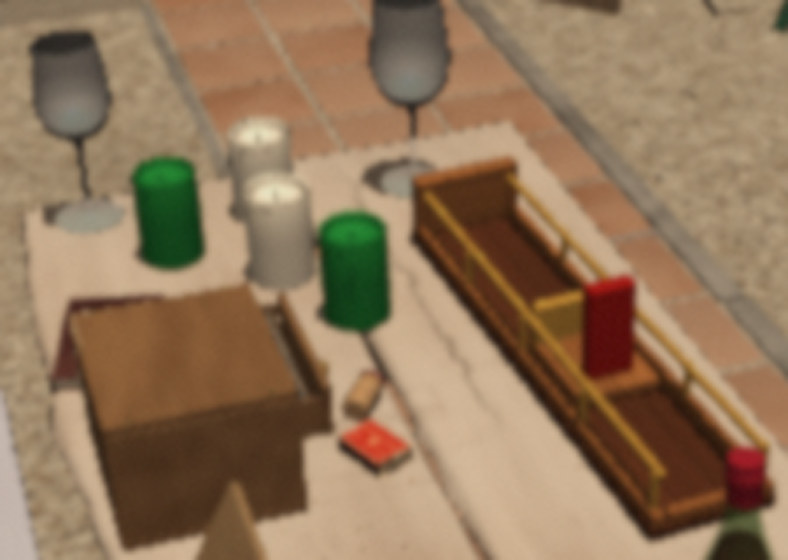

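```bash
python3 - <<'E'
from h import *
c=snap('side')
def cr(x,y): return (160+x/3.5,115+y/3.5)
def P(n,uv,z): print(n,np.round(uv,1),ray(c,*uv,z).round(4))
for n,xy,z in [('railL far',(430,192),.062),('railL near',(658,470),.062),('railR far',(512,174),.062),('railR near',(768,445),.062),
 ('tabtop',(610,287),.104),('tabtopL',(586,290),.104),('tabtopR',(634,282),.104),('candA',(260,133),.094),('candB',(279,188),.094),('A base',(261,205),0.0),('B base',(282,272),0),
 ('rackbotnear',(655,533),0),('rack near R bottom',(772,500),0),('stop top L',(415,187),.074),('stop top R',(517,163),.074),('glass2',(405,178),0),('glass1',(86,214),0),('green1',(355,222),.094),('green0',(166,168),.094),
 ('box a',(107,432),.09),('box b',(297,388),.09),('box bot',(125,545),0),('box bot2',(303,505),0),('box topfar',(245,292),.09),('rack stop front bot',(415,235),0)]:P(n,cr(*xy),z)
P('candC',(292,288),.094);P('Cbase',(293,315),0);P('bottletop',(373,247),.241);P('bottlebase',(369,327),0)
P('lid top',(222,258),.1)
# view C
a=cv2.resize(c['pixels'][235:375,180:400],(792,504),interpolation=cv2.INTER_CUBIC);cv2.imwrite('pics/c2.png',a)
E
```

```text
railL far [282.9 169.9] [0.579  0.2521 0.062 ]
railL near [348.  249.3] [ 0.6053 -0.2254  0.062 ]
railR far [306.3 164.7] [0.6653 0.2582 0.062 ]
railR near [379.4 242.1] [ 0.6969 -0.2258  0.062 ]
tabtop [334.3 197. ] [ 0.6459 -0.0325  0.104 ]
tabtopL [327.4 197.9] [ 0.6255 -0.0299  0.104 ]
tabtopR [341.1 195.6] [ 0.6677 -0.0323  0.104 ]
candA [234.3 153. ] [0.4422 0.3717 0.094 ]
candB [239.7 168.7] [0.4324 0.2539 0.094 ]
A base [234.6 173.6] [0.4413 0.397  0.    ]
B base [240.6 192.7] [0.4293 0.2593 0.    ]
rackbotnear [347.1 267.3] [ 0.6058 -0.2245  0.    ]
rack near R bottom [380.6 257.9] [ 0.7089 -0.2189  0.    ]
stop top L [278.6 168.4] [0.5622 0.2456 0.074 ]
stop top R [307.7 161.6] [0.67   0.2566 0.074 ]
glass2 [275.7 165.9] [0.5971 0.3997 0.    ]
glass1 [184.6 176.1] [0.2686 0.4429 0.    ]
green1 [261.4 178.4] [0.4812 0.1665 0.094 ]
green0 [207.4 163. ] [0.3407 0.3319 0.094 ]
box a [190.6 238.4] [ 0.2177 -0.0705  0.09  ]
box b [244.9 225.9] [ 0.368  -0.0643  0.09  ]
box bot [195.7 270.7] [ 0.2157 -0.0966  0.    ]
box bot2 [246.6 259.3] [ 0.3581 -0.0964  0.    ]
box topfar [230.  198.4] [0.362  0.0905 0.09  ]
rack stop front bot [278.6 182.1] [0.5709 0.2817 0.    ]
candC [292 288] [ 0.4067 -0.3524  0.094 ]
Cbase [293 315] [ 0.4098 -0.3448  0.    ]
bottletop [373 247] [ 0.5552 -0.4473  0.241 ]
bottlebase [369 327] [ 0.5648 -0.4426  0.    ]
lid top [222 258] [ 0.277  -0.1945  0.1   ]
```

View pics/c2.png

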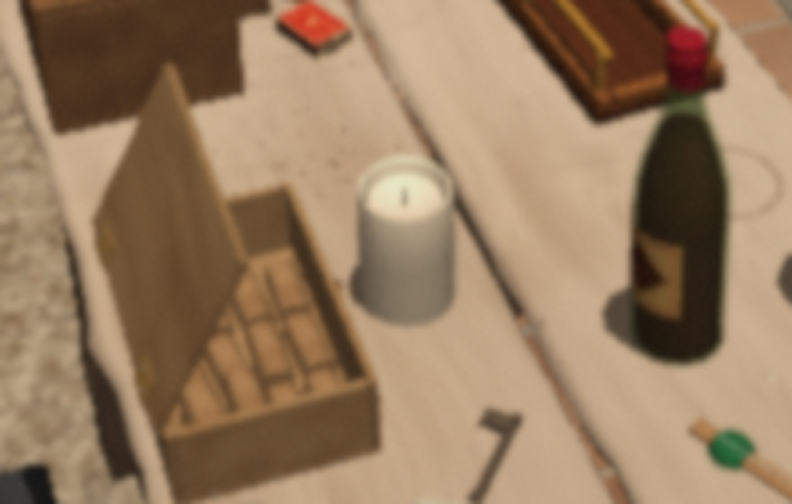

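Three candles are present: A (0.442,0.372), B (0.431,0.256) and C (0.407,-0.352). The red tab is at (0.646,-0.031), and the rack's yaw is about 3.5°. Things that could be mistaken for what I want:
- **Candles:** the green ones at (207,175) and (261,192).
- **Red tab:** the bottle cap at (373,250) and the red matchbox at (267,242).

The crops confirm the choice. First I'll lift clear of the glass and turn.

Call:
{"api": "arm_command", "payload": {"xyz": [[0,0,-0.04],[0,0,-0.08],[0,0,-0.11],[0,0,-0.11],[0,0,-0.11],[0,0,-0.11],[0,0,-0.11],[0,0,-0.11],[0,0,-0.11],[0,0,-0.11]], "delta_rot": [[0,0,7],[0,0,14],[0,0,21],[0,0,28],[0,0,35],[0,0,42],[0,0,49],[0,0,56],[0,0,63],[0,0,63]], "claw": [0.0875,0.0875,0.0875,0.0875,0.0875,0.0875,0.0875,0.0875,0.0875,0.0875]}}

```text
time_s: 1.03
tcp_pos: [0.2379, 0.5506, 0.3235]
tool_rot: [0.0, 0.686, 0.728, -0.0]
wrist_force: [-0.7, 0.2, 0.4]
opening: 0.0874
grip_force: 0.0
```

```bash
cat >> h.py <<'E'
from scipy.spatial.transform import Rotation as Ro
def to(x,y,z,yaw=3.5):
    "tool-frame shift + z turn (deg) to put TCP at world point with tool y at yaw"
    o=readout.get_obs();q=o['tool_rot'];R=Ro.from_quat([q[1],q[2],q[3],q[0]]).as_matrix()
    d=R.T@(np.array([x,y,z])-o['tcp_pos'])
    Y=np.radians(yaw);Rt=np.array([[-np.sin(-Y)*0-np.cos(Y)*0,0,0]]*3)
    yt=np.array([np.cos(Y),np.sin(Y),0]);zt=np.array([0,0,-1.]);xt=np.cross(yt,zt)
    rv=np.degrees(Ro.from_matrix(R.T@np.c_[xt,yt,zt]).as_rotvec())
    print('t',o['time_s'].__round__(2),'tcp',o['tcp_pos'].round(4),'F',o['wrist_force'].round(1),'open',round(o['opening'],4),'grip',round(o['grip_force'],1),'-> shift',d.round(4),'n',round(np.linalg.norm(d)/.0417,1),'rot',rv.round(2))
E
python3 -c "
from h import *
to(.646,-.031,.20)"
```

```text
t 1.03 tcp [0.2379 0.5506 0.3235] F [-0.7  0.2  0.4] open 0.0874 grip 0.0 -> shift [-0.6046  0.3731  0.1237] n 17.3 rot [-0.02  0.03 -0.12]
```

Call:
{"api": "arm_command", "payload": {"xyz": [[-0.034,0.021,0],[-0.068,0.042,0],[-0.102,0.063,0],[-0.136,0.084,0],[-0.17,0.105,0],[-0.204,0.126,0],[-0.238,0.147,0],[-0.272,0.168,0],[-0.306,0.189,0],[-0.34,0.21,0],[-0.374,0.231,0],[-0.4,0.247,0]], "delta_rot": [[0,0,0],[0,0,0],[0,0,0],[0,0,0],[0,0,0],[0,0,0],[0,0,0],[0,0,0],[0,0,0],[0,0,0],[0,0,0],[0,0,0]], "claw": [0.0875,0.0875,0.0875,0.0875,0.0875,0.0875,0.0875,0.0875,0.0875,0.0875,0.0875,0.0875]}}

```text
time_s: 2.03
tcp_pos: [0.5112, 0.1645, 0.3237]
tool_rot: [0.0, 0.683, 0.73, -0.0]
wrist_force: [0.7, 0.3, 0.1]
opening: 0.0873
grip_force: 0.0
```

Call:
{"api": "arm_command", "payload": {"xyz": [[-0.034,0.021,0],[-0.068,0.042,0],[-0.102,0.063,0.01],[-0.136,0.084,0.03],[-0.17,0.105,0.06],[-0.195,0.12,0.09],[-0.2045,0.126,0.12],[-0.2045,0.126,0.125],[-0.2045,0.126,0.125]], "delta_rot": [[0,0,0],[0,0,0],[0,0,0],[0,0,0],[0,0,0],[0,0,0],[0,0,0],[0,0,0],[0,0,0]], "claw": [0.0875,0.0875,0.0875,0.0875,0.0875,0.0875,0.0875,0.0875,0.0875]}}

```text
time_s: 2.78
tcp_pos: [0.6463, -0.0293, 0.1952]
tool_rot: [-0.003, 0.684, 0.73, -0.002]
wrist_force: [-0.6, 0.6, 0.1]
opening: 0.0876
grip_force: 0.0
```

```bash
python3 -c "
from h import *
to(.646,-.031,.098)
c=snap('side');im=c['pixels']
cv2.imwrite('pics/c3.png',cv2.resize(im[120:290,255:400],(682,800))[:600*800//600])
cv2.imwrite('pics/c3.png',cv2.resize(im[140:275,260:400],(616,594),interpolation=cv2.INTER_CUBIC))"
```

```text
t 2.78 tcp [ 0.6463 -0.0293  0.1952] F [-0.6  0.6  0.1] open 0.0876 grip 0.0 -> shift [-0.0018  0.0003  0.0972] n 2.3 rot [-0.41 -0.1   0.19]
```

View pics/c3.png

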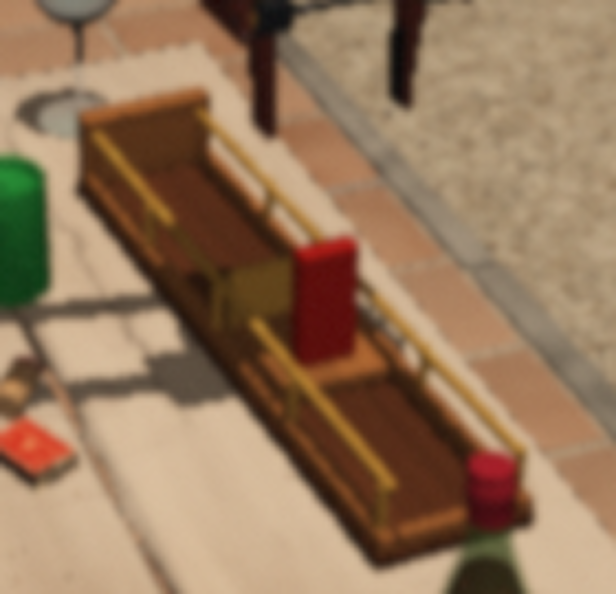

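The picture shows the open fingers straddling the space above the red tab: tips at crop (263,130) and (405,100), tab top at (325,245). They are aligned, so I'll descend and pinch.

Call:
{"api": "arm_command", "payload": {"xyz": [[-0.0018,0,0.03],[-0.0018,0,0.06],[-0.0018,0,0.085],[-0.0018,0,0.097],[-0.0018,0,0.097],[-0.0018,0,0.097],[-0.0018,0,0.097],[-0.0018,0,0.097],[-0.0018,0,0.097],[-0.0018,0,0.097]], "delta_rot": [[0,0,0],[0,0,0],[0,0,0],[0,0,0],[0,0,0],[0,0,0],[0,0,0],[0,0,0],[0,0,0],[0,0,0]], "claw": [0.0875,0.0875,0.0875,0.0875,0.0875,0.03,0.03,0.03,0.03,0.03]}}

```text
time_s: 3.67
tcp_pos: [0.6454, -0.0308, 0.1026]
tool_rot: [-0.002, 0.684, 0.729, -0.002]
wrist_force: [-13.5, -1.0, 7.9]
opening: 0.0576
grip_force: 6.8
```

```bash
python3 -c "
from h import *
to(.65,-.1,.098)"
```

```text
t 3.67 tcp [ 0.6454 -0.0308  0.1026] F [-13.5  -1.    7.9] open 0.0576 grip 6.8 -> shift [-0.0694  0.0002  0.0046] n 1.7 rot [-0.35  0.    0.16]
```

Call:
{"api": "arm_command", "payload": {"xyz": [[0,-0.003,0],[0,-0.006,0],[0,-0.006,0],[0,-0.006,0],[0,-0.006,0]], "delta_rot": [[0,0,0],[0,0,0],[0,0,0],[0,0,0],[0,0,0]], "claw": [0.03,0.03,0.03,0.03,0.03]}}

```text
time_s: 4.08
tcp_pos: [0.6384, -0.0312, 0.1021]
tool_rot: [-0.003, 0.684, 0.729, -0.003]
wrist_force: [-9.9, -0.9, 7.0]
opening: 0.0431
grip_force: 30.0
```

```bash
python3 -c "
from h import *
to(.65,-.1,.098)"
```

```text
t 4.08 tcp [ 0.6384 -0.0312  0.1021] F [-9.9 -0.9  7. ] open 0.0431 grip 30.0 -> shift [-0.0695  0.0073  0.004 ] n 1.7 rot [-0.44 -0.02  0.15]
```

Call:
{"api": "arm_command", "payload": {"xyz": [[-0.01,-0.002,0],[-0.025,-0.003,0],[-0.04,-0.003,0],[-0.055,-0.003,0],[-0.07,-0.003,0],[-0.085,-0.003,0],[-0.1,-0.003,0],[-0.115,-0.003,0],[-0.125,-0.003,0],[-0.135,-0.003,0],[-0.14,-0.003,0],[-0.14,-0.003,0]], "delta_rot": [[0,0,0],[0,0,0],[0,0,0],[0,0,0],[0,0,0],[0,0,0],[0,0,0],[0,0,0],[0,0,0],[0,0,0],[0,0,0],[0,0,0]], "claw": [0.03,0.03,0.03,0.03,0.03,0.03,0.03,0.03,0.03,0.03,0.03,0.03]}}

```text
time_s: 5.08
tcp_pos: [0.6479, -0.1741, 0.1021]
tool_rot: [0.0, 0.685, 0.729, -0.001]
wrist_force: [-5.8, -2.4, 4.9]
opening: 0.0429
grip_force: 30.0
```

Call:
{"api": "arm_command", "payload": {"xyz": [[-0.006,0,0],[-0.012,0,0],[-0.018,0,0],[-0.024,0,0],[-0.03,0,0],[-0.035,0,0]], "delta_rot": [[0,0,0],[0,0,0],[0,0,0],[0,0,0],[0,0,0],[0,0,0]], "claw": [0.03,0.03,0.03,0.03,0.03,0.03]}}

```text
time_s: 5.58
tcp_pos: [0.6492, -0.196, 0.1009]
tool_rot: [-0.007, 0.685, 0.729, 0.005]
wrist_force: [-1.6, 32.9, 5.3]
opening: 0.0437
grip_force: 30.0
```

Call:
{"api": "arm_command", "payload": {"xyz": [[0.008,0,0],[0.013,0,0],[0.013,0,0],[0.013,0,0],[0.013,0,0],[0.013,0,0],[0.013,0,0],[0.013,0,-0.03],[0.013,0,-0.07],[0.013,0,-0.11],[0.013,0,-0.15],[0.013,0,-0.15]], "delta_rot": [[0,0,0],[0,0,0],[0,0,0],[0,0,0],[0,0,0],[0,0,0],[0,0,0],[0,0,0],[0,0,0],[0,0,0],[0,0,0],[0,0,0]], "claw": [0.03,0.03,0.0875,0.0875,0.0875,0.0875,0.0875,0.0875,0.0875,0.0875,0.0875,0.0875]}}

```text
time_s: 6.58
tcp_pos: [0.6548, -0.195, 0.2618]
tool_rot: [0.007, 0.684, 0.729, 0.003]
wrist_force: [1.2, -1.2, 0.5]
opening: 0.0874
grip_force: 0.0
```

```bash
python3 -c "
from h import *
to(.407,-.352,.24,-86.5)
c=snap('side');im=c['pixels']
cv2.imwrite('pics/c4.png',cv2.resize(im[130:330,190:400],(630,600),interpolation=cv2.INTER_CUBIC))"
```

```text
t 6.58 tcp [ 0.6548 -0.195   0.2618] F [ 1.2 -1.2  0.5] open 0.0874 grip 0.0 -> shift [-0.1408 -0.2576  0.0191] n 7.1 rot [ 0.96 -0.33 90.13]
```

View pics/c4.png

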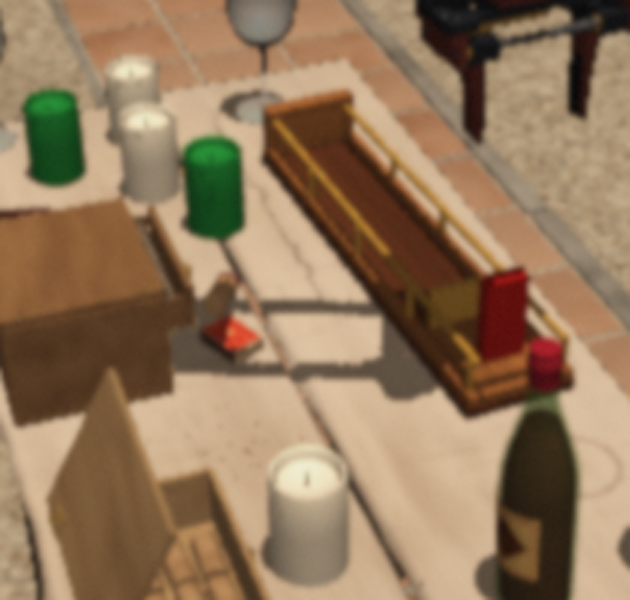

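The keeper is fully back, with its tab at crop (503,275), and the candles are unmoved. Next is candle C.

Call:
{"api": "arm_command", "payload": {"xyz": [[-0.016,-0.029,0],[-0.032,-0.058,0],[-0.048,-0.087,0],[-0.064,-0.116,0],[-0.08,-0.145,0],[-0.096,-0.174,0],[-0.112,-0.203,0],[-0.128,-0.232,0],[-0.141,-0.258,0],[-0.141,-0.258,0],[-0.141,-0.258,0],[-0.141,-0.258,0.01]], "delta_rot": [[0,0,7],[0,0,14],[0,0,21],[0,0,28],[0,0,35],[0,0,42],[0,0,49],[0,0,56],[0,0,63],[0,0,70],[0,0,77],[0,0,84]], "claw": [0.0875,0.0875,0.0875,0.0875,0.0875,0.0875,0.0875,0.0875,0.0875,0.0875,0.0875,0.0875]}}

```text
time_s: 7.63
tcp_pos: [0.4011, -0.3511, 0.2421]
tool_rot: [0.001, 0.997, 0.08, 0.001]
wrist_force: [-0.0, -0.4, 0.7]
opening: 0.0875
grip_force: 0.0
```

```bash
python3 -c "
from h import *
c=snap('side');im=c['pixels']
print('tab',ray(c,358,221.7,.104).round(4),'C',ray(c,190+307/3,130+474/3,.094).round(4),'A',ray(c,190+132/3,130+70/3,.094),'B',ray(c,190+148/3,130+120/3,.094))
for p in [(.649,-.196,.104),(.636,.0186,.014)]: print(proj(c,p))
cv2.imwrite('pics/c5.png',cv2.resize(im[190:340,220:370],(600,600),interpolation=cv2.INTER_CUBIC))
to(.407,-.352,.12,-86.5)"
```

```text
tab [ 0.6565 -0.1725  0.104 ] C [ 0.4074 -0.3526  0.094 ] A [0.44067266 0.36955192 0.094     ] B [0.42911497 0.24575336 0.094     ]
[359.19668363 226.93411137]
[324.1739243  214.29837765]
t 7.68 tcp [ 0.4002 -0.3497  0.2394] F [-0.2  1.  -2.6] open 0.0876 grip 0.0 -> shift [0.0065 0.0036 0.1193] n 2.9 rot [-0.11  0.08  5.3 ]
```

View pics/c5.png

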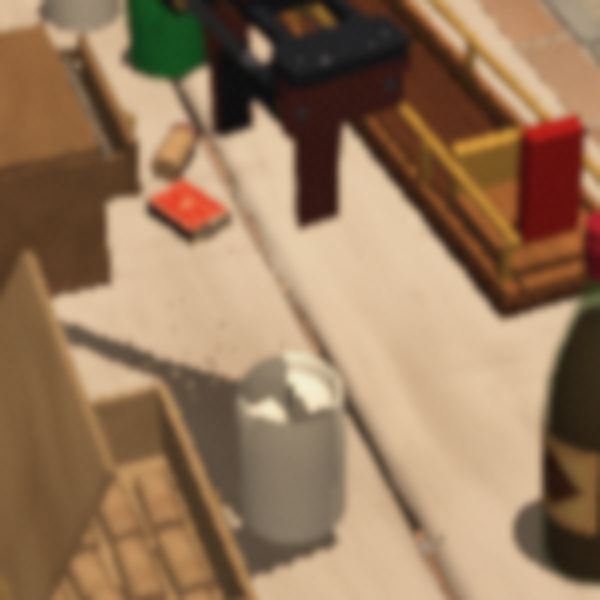

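```bash
python3 -c "
from h import *
from scipy.optimize import least_squares
c=snap('side')
P=[((-.056,-.255,0),(346.4,268.4)),((.056,-.255,0),(380.5,258.6)),((-.056,.255,0),(278.2,183.2)),((-.054,.255,.074),(278.2,166.1)),((.054,.255,.074),(307,161.1)),((0,-.215,.104),(357.7,221.5))]
def W(s,p):
    a=s[2];return (s[0]+p[0]*np.cos(a)-p[1]*np.sin(a),s[1]+p[0]*np.sin(a)+p[1]*np.cos(a),p[2])
f=lambda s:np.concatenate([proj(c,W(s,p))-q for p,q in P])
r=least_squares(f,[.637,.02,.06]);print(r.x,r.fun.reshape(-1,2).round(1))
print('tab',W(r.x,(0,-.215,0)),'stop',W(r.x,(0,.235,0)))
"
```

```text
[0.63873607 0.02837194 0.06163775] [[-1.   0.6]
 [ 1.2 -0.1]
 [-0.5 -0.6]
 [-0.7 -2.5]
 [-0.4 -3.6]
 [ 1.   3.2]]
tab (np.float64(0.6519797939059142), np.float64(-0.18621977830734981), 0) stop (np.float64(0.6242603666062069), np.float64(0.2629256695713705), 0)
```

```bash
python3 -c "
from h import *
c=snap('side');im=c['pixels']
print('plate L',ray(c,220+455/4,190+148/4,.064),'R',ray(c,220+520/4,190+128/4,.064))
s=(.6385,.0285,.0616)
def W(p):
    a=s[2];return (s[0]+p[0]*np.cos(a)-p[1]*np.sin(a),s[1]+p[0]*np.sin(a)+p[1]*np.cos(a),p[2])
K=7;u0,v0=325,200
a=cv2.resize(im[v0:v0+75,u0:u0+75],None,fx=K,fy=K,interpolation=cv2.INTER_CUBIC)
def dot(p,col):
    u,v=proj(c,W(p));cv2.circle(a,(int((u-u0+.5)*K),int((v-v0+.5)*K)),3,col,-1)
for x in(-.022,.022):
    for y in(-.206,-.224): dot((x,y,.104),(255,255,0))
for x in(-.038,.038): dot((x,-.14,.064),(255,0,255))
for x in(-.056,.056): dot((x,-.255,0),(0,255,0))
for y in(-.2,-.18,-.16,-.14): dot((-.04,y,.062),(255,0,0))
cv2.imwrite('pics/c6.png',a)"
```

```text
plate L [ 0.60856209 -0.12027327  0.064     ] R [ 0.66121315 -0.11352212  0.064     ]
```

View pics/c6.png

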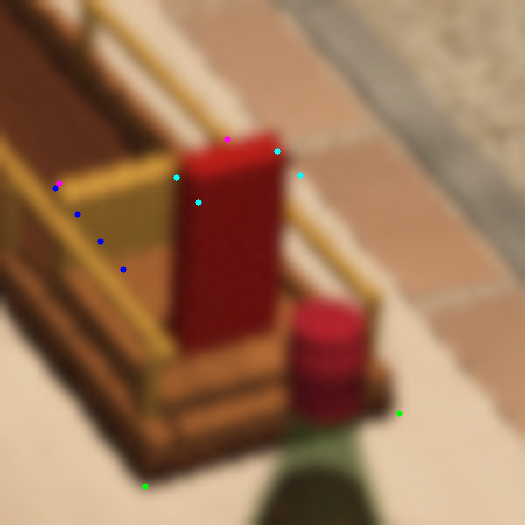

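The overlay shows the plate exactly at its predicted fully-back place and the keeper base against the end piece, so step 1 is met. I'll grasp candle C.

Call:
{"api": "arm_command", "payload": {"xyz": [[0.005,0.004,0.03],[0.005,0.004,0.06],[0.005,0.004,0.09],[0.005,0.004,0.12],[0.005,0.004,0.145],[0.005,0.004,0.161],[0.005,0.004,0.161],[0.005,0.004,0.161],[0.005,0.004,0.161],[0.005,0.004,0.161],[0.005,0.004,0.161]], "delta_rot": [[0,0,5],[0,0,5],[0,0,5],[0,0,5],[0,0,5],[0,0,5],[0,0,5],[0,0,5],[0,0,5],[0,0,5],[0,0,5]], "claw": [0.0875,0.0875,0.0875,0.0875,0.0875,0.0875,0.0875,0.05,0.05,0.05,0.05]}}

```text
time_s: 8.7
tcp_pos: [0.4078, -0.3538, 0.0822]
tool_rot: [0.001, 0.999, 0.041, 0.001]
wrist_force: [-0.2, 0.3, 0.9]
opening: 0.0642
grip_force: 0.3
```

Call:
{"api": "arm_command", "payload": {"xyz": [[0,0,0],[0,0,0],[0,0,-0.02],[0,0,-0.05],[0,0,-0.08],[0,0,-0.11],[0,0,-0.13],[0,0,-0.13]], "delta_rot": [[0,0,0],[0,0,0],[0,0,0],[0,0,0],[0,0,0],[0,0,0],[0,0,0],[0,0,0]], "claw": [0.05,0.05,0.05,0.05,0.05,0.05,0.05,0.05]}}

```text
time_s: 9.37
tcp_pos: [0.409, -0.3555, 0.2154]
tool_rot: [0.003, 0.999, 0.041, 0.003]
wrist_force: [0.5, -0.1, -1.1]
opening: 0.0592
grip_force: 28.6
```

```bash
python3 -c "
from h import *
to(.6243,.195,.21,3.5)"
```

```text
t 9.37 tcp [ 0.409  -0.3555  0.2154] F [ 0.5 -0.1 -1.1] open 0.0592 grip 28.6 -> shift [ 0.2592 -0.5312  0.003 ] n 14.2 rot [  0.55   0.09 -88.85]
```

```bash
python3 -c "
from h import *
c=snap('side');im=c['pixels']
cv2.imwrite('pics/c7.png',cv2.resize(im[180:360,210:370],(533,600),interpolation=cv2.INTER_CUBIC))
print(proj(c,(.409,-.3555,.2154)), readout.get_obs()['wrist_force'],readout.get_obs()['opening'])"
```

```text
[292.29591966 246.53867973] [-0.58237101  0.09150935 -1.92002609] 0.05892763803244821
```

View pics/c7.png

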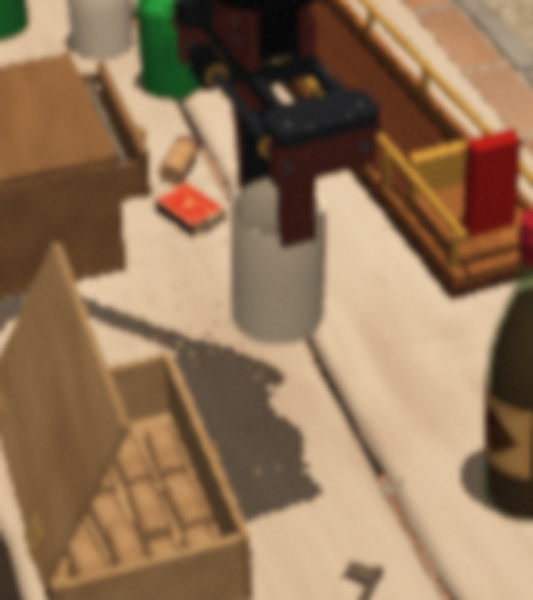

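Call:
{"api": "arm_command", "payload": {"xyz": [[0.01,-0.02,-0.01],[0.026,-0.053,-0.015],[0.042,-0.086,-0.015],[0.058,-0.119,-0.015],[0.074,-0.152,-0.015],[0.09,-0.185,-0.015],[0.106,-0.218,-0.015],[0.122,-0.251,-0.015],[0.138,-0.284,-0.015],[0.154,-0.317,-0.015],[0.17,-0.35,-0.015],[0.18,-0.37,-0.015]], "delta_rot": [[0,0,-6],[0,0,-12],[0,0,-18],[0,0,-24],[0,0,-30],[0,0,-36],[0,0,-42],[0,0,-48],[0,0,-54],[0,0,-60],[0,0,-66],[0,0,-72]], "claw": [0.05,0.05,0.05,0.05,0.05,0.05,0.05,0.05,0.05,0.05,0.05,0.05]}}

```text
time_s: 10.42
tcp_pos: [0.556, 0.0337, 0.2234]
tool_rot: [-0.001, 0.782, 0.623, -0.001]
wrist_force: [-0.3, -1.2, -1.3]
opening: 0.0593
grip_force: 28.6
```

```bash
python3 -c "
from h import *
to(.6243,.198,.22,3.5)"
```

```text
t 10.42 tcp [0.556  0.0337 0.2234] F [-0.3 -1.2 -1.3] open 0.0593 grip 28.6 -> shift [0.1755 0.0296 0.0034] n 4.3 rot [ -0.17  -0.06 -16.48]
```

Call:
{"api": "arm_command", "payload": {"xyz": [[0.03,0.005,0],[0.06,0.01,0],[0.09,0.015,0],[0.12,0.02,0],[0.15,0.025,0],[0.17,0.029,0],[0.1755,0.0296,0],[0.1755,0.0296,0.02],[0.1755,0.0296,0.045],[0.1755,0.0296,0.07],[0.1755,0.0296,0.07],[0.1755,0.0296,0.07]], "delta_rot": [[0,0,-6],[0,0,-12],[0,0,-16.5],[0,0,-16.5],[0,0,-16.5],[0,0,-16.5],[0,0,-16.5],[0,0,-16.5],[0,0,-16.5],[0,0,-16.5],[0,0,-16.5],[0,0,-16.5]], "claw": [0.05,0.05,0.05,0.05,0.05,0.05,0.05,0.05,0.05,0.05,0.05,0.05]}}

```text
time_s: 11.42
tcp_pos: [0.6234, 0.193, 0.1531]
tool_rot: [-0.002, 0.688, 0.726, -0.003]
wrist_force: [-0.5, -0.9, -0.2]
opening: 0.0595
grip_force: 28.6
```

```bash
python3 -c "
from h import *
to(.6243,.198,.098,3.5)
c=snap('side');im=c['pixels']
cv2.imwrite('pics/c8.png',cv2.resize(im[110:260,255:355],(400,600),interpolation=cv2.INTER_CUBIC))"
```

```text
t 11.42 tcp [0.6234 0.193  0.1531] F [-0.5 -0.9 -0.2] open 0.0595 grip 28.6 -> shift [0.005  0.0015 0.0551] n 1.3 rot [-0.36  0.07 -0.38]
```

View pics/c8.png

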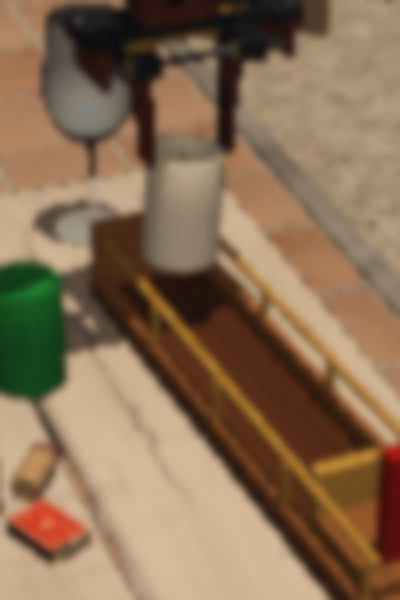

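Call:
{"api": "arm_command", "payload": {"xyz": [[0.002,0.001,0.015],[0.002,0.001,0.03],[0.002,0.001,0.042],[0.002,0.001,0.05],[0.002,0.001,0.055],[0.002,0.001,0.057],[0.002,0.001,0.057]], "delta_rot": [[0,0,0],[0,0,0],[0,0,0],[0,0,0],[0,0,0],[0,0,0],[0,0,0]], "claw": [0.05,0.05,0.05,0.05,0.05,0.05,0.05]}}

```text
time_s: 12.05
tcp_pos: [0.6268, 0.1961, 0.0988]
tool_rot: [0.0, 0.688, 0.726, -0.0]
wrist_force: [0.3, 0.1, -2.2]
opening: 0.0595
grip_force: 28.6
```

Call:
{"api": "arm_command", "payload": {"xyz": [[0,-0.001,0.002],[0,-0.001,0.004],[0,-0.001,0.004]], "delta_rot": [[0,0,0],[0,0,0],[0,0,0]], "claw": [0.05,0.05,0.05]}}

```text
time_s: 12.3
tcp_pos: [0.6263, 0.1965, 0.096]
tool_rot: [0.0, 0.688, 0.726, 0.001]
wrist_force: [-0.6, 0.7, 2.6]
opening: 0.0591
grip_force: 29.1
```

Contact with the lane floor: the force turned from -2.2 N to +2.6 N. I'll release and rise.

Call:
{"api": "arm_command", "payload": {"xyz": [[0,0,0],[0,0,0],[0,0,0],[0,0,0],[0,0,-0.01],[0,0,-0.04],[0,0,-0.08],[0,0,-0.12],[0,0,-0.16],[0,0,-0.17],[0,0,-0.17]], "delta_rot": [[0,0,0],[0,0,0],[0,0,0],[0,0,0],[0,0,0],[0,0,0],[0,0,0],[0,0,0],[0,0,0],[0,0,0],[0,0,0]], "claw": [0.0875,0.0875,0.0875,0.0875,0.0875,0.0875,0.0875,0.0875,0.0875,0.0875,0.0875]}}

```text
time_s: 13.22
tcp_pos: [0.6285, 0.1967, 0.2703]
tool_rot: [0.003, 0.687, 0.726, 0.004]
wrist_force: [-0.5, -0.3, -0.3]
opening: 0.0876
grip_force: 0.0
```

```bash
python3 -c "
from h import *
to(.429,.25,.24,3.5)
c=snap('side');im=c['pixels']
cv2.imwrite('pics/c9.png',cv2.resize(im[120:270,190:350],(640,600),interpolation=cv2.INTER_CUBIC))"
```

```text
t 13.22 tcp [0.6285 0.1967 0.2703] F [-0.5 -0.3 -0.3] open 0.0876 grip 0.0 -> shift [ 0.0641 -0.1965  0.0286] n 5.0 rot [ 0.53 -0.07 -0.36]
```

View pics/c9.png

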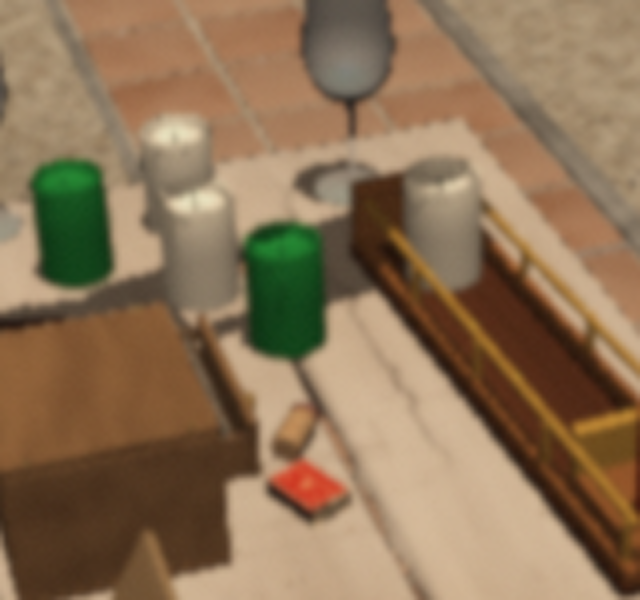

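```bash
python3 -c "
from h import *
c=snap('side')
for n,u,v,z in [('C',441,174,.108),('Cbase',443,280,.014),('B',198,203,.094),('Bb',200,297,0),('A',177,133,.094)]: print(n,ray(c,190+u/4,120+v/4,z))
to(.427,.247,.2,3.5)"
```

```text
C [0.62039004 0.19189538 0.108     ]
Cbase [0.61743034 0.18192991 0.014     ]
B [0.42840273 0.24060333 0.094     ]
Bb [0.42506679 0.25029525 0.        ]
A [0.44163082 0.36986105 0.094     ]
t 13.32 tcp [0.6254 0.1961 0.2646] F [-0.1 -0.6  0.2] open 0.0879 grip 0.0 -> shift [ 0.0617 -0.1954  0.0646] n 5.2 rot [ 0.    0.01 -0.37]
```

Call:
{"api": "arm_command", "payload": {"xyz": [[0.012,-0.036,0],[0.024,-0.072,0],[0.036,-0.108,0],[0.048,-0.144,0],[0.058,-0.175,0],[0.064,-0.1944,0.02],[0.064,-0.1944,0.05],[0.064,-0.1944,0.08],[0.064,-0.1944,0.11],[0.064,-0.1944,0.11]], "delta_rot": [[0,0,0],[0,0,0],[0,0,0],[0,0,0],[0,0,0],[0,0,0],[0,0,0],[0,0,0],[0,0,0],[0,0,0]], "claw": [0.0875,0.0875,0.0875,0.0875,0.0875,0.0875,0.0875,0.0875,0.0875,0.0875]}}

```text
time_s: 14.15
tcp_pos: [0.422, 0.247, 0.1481]
tool_rot: [-0.003, 0.687, 0.726, -0.006]
wrist_force: [-1.4, -0.2, 0.0]
opening: 0.0879
grip_force: 0.0
```

```bash
python3 -c "
from h import *
to(.428,.249,.080,3.5)
c=snap('side');im=c['pixels']
cv2.imwrite('pics/c10.png',cv2.resize(im[110:220,190:310],(640,587),interpolation=cv2.INTER_CUBIC))"
```

```text
t 14.15 tcp [0.422  0.247  0.1481] F [-1.4 -0.2  0. ] open 0.0879 grip 0.0 -> shift [0.002 0.007 0.068] n 1.6 rot [-0.76  0.27 -0.35]
```

View pics/c10.png

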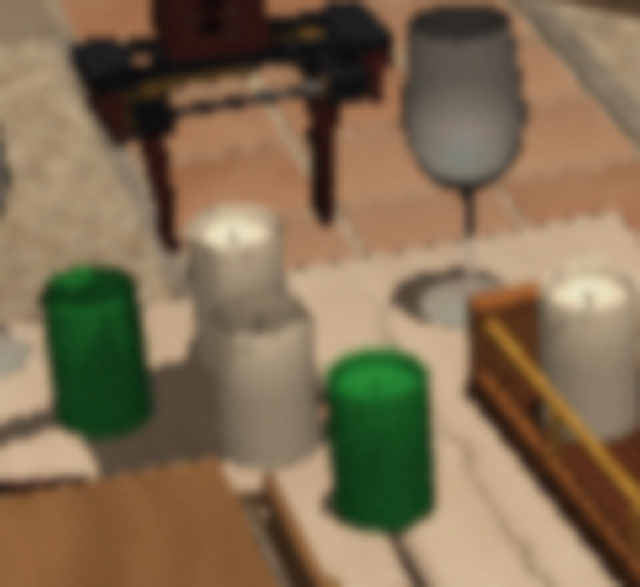

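```bash
python3 -c "
from h import *
c=snap('side');im=c['pixels']
o=readout.get_obs();p=o['tcp_pos'];q=o['tool_rot'];R=Ro.from_quat([q[1],q[2],q[3],q[0]]).as_matrix()
f=lambda u:((u[0]-190)*5.333,(u[1]-110)*5.333)
for s in(-1,1): print(f(proj(c,p+R@np.array([0,s*.051,.019]))))
print('rim',f(proj(c,(.428,.249,.094))),'base',f(proj(c,(.428,.249,0))))"
```

```text
(np.float64(169.52987617064687), np.float64(276.42655221574273))
(np.float64(332.1015802404913), np.float64(245.1327929974428))
rim (np.float64(260.0453689209644), np.float64(317.90962861178605)) base (np.float64(271.6751415179757), np.float64(449.44736194894716))
```

Call:
{"api": "arm_command", "payload": {"xyz": [[0.001,0.006,0.02],[0.001,0.006,0.04],[0.001,0.006,0.06],[0.001,0.006,0.068],[0.001,0.006,0.068],[0.001,0.006,0.068]], "delta_rot": [[0,0,0],[0,0,0],[0,0,0],[0,0,0],[0,0,0],[0,0,0]], "claw": [0.0875,0.0875,0.0875,0.0875,0.0875,0.0875]}}

```text
time_s: 14.75
tcp_pos: [0.4346, 0.2509, 0.0876]
tool_rot: [0.0, 0.688, 0.726, 0.0]
wrist_force: [0.1, 0.0, -0.1]
opening: 0.0879
grip_force: 0.0
```

```bash
python3 -c "
from h import *
to(.428,.249,.080,3.5)
c=snap('side');im=c['pixels']
cv2.imwrite('pics/c11.png',cv2.resize(im[120:210,190:300],(733,600),interpolation=cv2.INTER_CUBIC))"
```

```text
t 14.75 tcp [0.4346 0.2509 0.0876] F [ 0.1  0.  -0.1] open 0.0879 grip 0.0 -> shift [-0.0016 -0.0067  0.0076] n 0.2 rot [ 0.02 -0.01 -0.37]
```

View pics/c11.png

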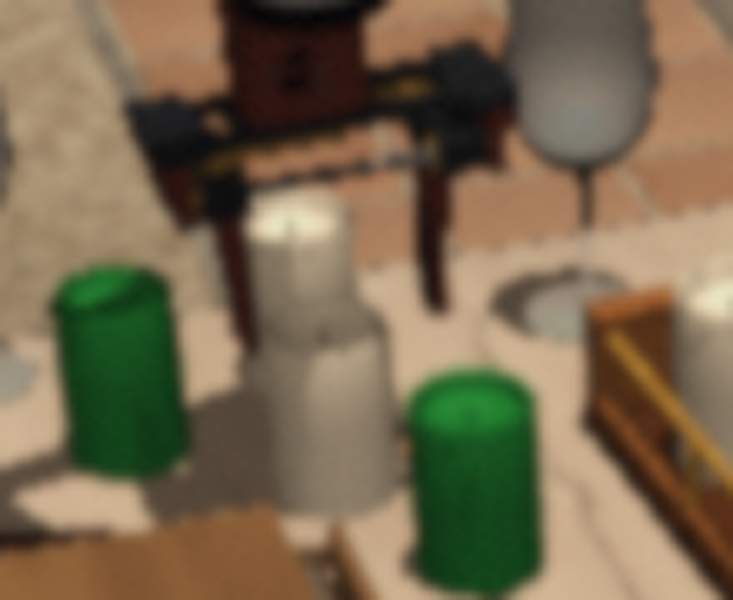

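Call:
{"api": "arm_command", "payload": {"xyz": [[0,-0.006,0.005],[0,-0.006,0.008],[0,-0.006,0.008],[0,-0.006,0.008],[0,-0.006,0.008],[0,-0.006,0.008],[0,-0.006,0.008],[0,-0.006,0.008]], "delta_rot": [[0,0,0],[0,0,0],[0,0,0],[0,0,0],[0,0,0],[0,0,0],[0,0,0],[0,0,0]], "claw": [0.0875,0.0875,0.05,0.05,0.05,0.05,0.05,0.05]}}

```text
time_s: 15.47
tcp_pos: [0.4284, 0.2505, 0.0789]
tool_rot: [0.0, 0.688, 0.726, 0.0]
wrist_force: [0.5, 0.1, 1.3]
opening: 0.0598
grip_force: 30.0
```

Call:
{"api": "arm_command", "payload": {"xyz": [[0,0,-0.02],[0,0,-0.055],[0,0,-0.09],[0,0,-0.125],[0,0,-0.15],[0,0,-0.15]], "delta_rot": [[0,0,0],[0,0,0],[0,0,0],[0,0,0],[0,0,0],[0,0,0]], "claw": [0.05,0.05,0.05,0.05,0.05,0.05]}}

```text
time_s: 15.97
tcp_pos: [0.4314, 0.2519, 0.2343]
tool_rot: [0.002, 0.687, 0.726, 0.005]
wrist_force: [1.5, 0.1, 0.5]
opening: 0.0503
grip_force: 0.0
```

```bash
python3 -c "
from h import *
to(.630,.115,.23,3.5)"
```

```text
t 15.97 tcp [0.4314 0.2519 0.2343] F [1.5 0.1 0.5] open 0.0503 grip 0.0 -> shift [-0.1476  0.1907  0.0056] n 5.8 rot [ 0.54 -0.19 -0.36]
```

The grip came up empty. Only one picture view is left, so I'll locate the candles with a colour mask.

```bash
cat >> h.py <<'E'
def cream(c):
    lab=cv2.cvtColor(c['pixels'],cv2.COLOR_BGR2LAB).astype(int)
    return lab
E
python3 -c "
from h import *
c=snap('side','s12.png');old=cv2.imread('pics/side0.png')
L=lambda im:cv2.cvtColor(im,cv2.COLOR_BGR2LAB).astype(int)
a=L(old);b=L(c['pixels'])
for n,(u,v) in dict(B=(240,182),Btop=(239,168),A=(233,158),C=(292,305),table=(320,300),tab2=(255,215),floor=(240,120),green=(261,192)).items(): print(n,a[v,u],end=' ')
print()
for n,(u,v) in dict(B=(240,182),Btop=(239,169),C=(301,178)).items(): print(n,b[v,u])
d=np.abs(a-b).sum(2)
for v in range(146,212,4): print(v,' '.join('%3d,%3d'%(b[v,u,0],b[v,u,2]) for u in range(212,276,4)))
"
```

```text
B [141 131 142] Btop [218 126 146] A [162 131 144] C [143 131 142] table [181 134 149] tab2 [182 133 148] floor [147 140 152] green [ 64 101 149] 
B [135 131 142]
Btop [130 130 142]
C [138 130 142]
146 155,146 135,142 130,153 132,155 137,154 144,154 142,154 142,154 143,154 144,153 146,150 149,153 148,151 147,151 146,149 135,150
150 154,147 140,142 144,147 140,155 169,146 196,147 191,146 163,146 142,150 145,150 148,149 141,152 141,152 140,152 140,152 143,152
154 150,147 141,147 143,141 136,147 196,146 214,146 218,146 171,145 140,151 141,152 143,152 149,148 144,152 144,153 144,152 147,151
158 145,146 145,146 140,142 141,144 119,141 160,145 154,144 148,144 145,152 149,151 144,150 166,149 171,147 166,148 178,147 177,147
162  54,145 136,146 147,146 117,141 113,140 146,143 149,143 136,142 169,146 185,147 181,148 181,148 184,148 158,146  93,139 102,139
166  49,144 122,144 164,148 154,145 110,140 128,141 131,142 126,141 169,146 185,148 182,147 182,148 179,147 104,141 102,138 155,139
170  50,145  99,144 178,148 136,144 117,141 123,141 119,141 150,144 146,145 186,148 187,148 185,148 178,147 18
[... 641 characters left out ...]
  65,149  71,151  73,151  63,149 165,147
194  79,139 132,145  79,139  82,140 121,141 137,142 140,142 130,141 149,146 179,148  80,143  60,148  60,147  66,150  58,147 170,148
198  93,145  95,148 100,152 112,156 110,156 129,147 138,142 119,146 175,148 178,149  99,144  55,147  57,147  63,149  58,147 164,148
202 106,156 107,156 105,156 107,157 108,156 109,156 104,146  80,149 173,148 180,148  75,141  54,146  60,148  63,149  59,147 161,147
206 103,156 109,156 106,156 105,156 105,156 105,156 101,146  77,142 129,152 183,148 103,142  54,146  61,147  63,149  74,146 180,148
210 102,155 108,156 108,156 102,155 105,156 104,156 103,154  69,142  78,149 178,149 185,147 171,148 151,147  85,141 180,148 189,148
```

```bash
python3 -c "
from h import *
c=snap('side');b=c['pixels']
def cmp(n,obs,p):
    p=np.array(p);q=proj(c,p);print(n,'obs-pred px',(np.array(obs)-q).round(1),'as y',(proj(c,p+[0,.01,0])-q).round(2),'z',(proj(c,p+[0,0,.01])-q).round(2))
cmp('c3L',(260+263/4.4,140+130/4.4),(.6463-.051,-.0293-.003,.1762));cmp('c3R',(260+405/4.4,140+100/4.4),(.6463+.051,-.0293+.003,.1762))
cmp('c7',(299.1,253.5),(.409,-.399,.196))
cmp('c5',(220+318/4,190+222/4),(.4002,-.3497-.051,.2204))
cmp('c8L',(291.75,150),(.6234-.037,.191,.134));cmp('c8R',(311.25,147.5),(.6234+.037,.195,.134))
cmp('c10',(190+248.5/5.333,110+231.5/5.333),(.422,.247,.129))
cmp('c11',(190+340/6.667,120+327/6.667),(.4346,.2509,.0686))
lab=cv2.cvtColor(b,cv2.COLOR_BGR2LAB).astype(int)
for v in range(166,200,2): print(v,' '.join('%3d'%lab[v,u,0] for u in range(222,250,1)))
"
```

```text
c3L obs-pred px [ 1.5 -8.9] as y [-1.28 -1.63] z [ 0.03 -3.11]
c3R obs-pred px [ 1.4 -8.5] as y [-1.43 -1.56] z [ 0.15 -3.07]
c7 obs-pred px [  0. -12.] as y [-1.55 -2.79] z [-0.06 -3.68]
c5 obs-pred px [  4.3 -12.3] as y [-1.55 -2.78] z [-0.08 -3.78]
c8L obs-pred px [ 1.5 -8.2] as y [-0.99 -1.34] z [-0.07 -2.8 ]
c8R obs-pred px [-0.2 -6.4] as y [-1.08 -1.3 ] z [ 0.   -2.78]
c10 obs-pred px [ 0.4 -7.2] as y [-0.73 -1.34] z [-0.25 -2.78]
c11 obs-pred px [-0.2 -6.8] as y [-0.73 -1.38] z [-0.23 -2.67]
166 149 149 153 147 125 109 110 114 117 122 128 132 135 135 135 135 134 131 127 123 117 135 169 185 188 187 187 184
168 176 173 168 154 131 119 119 123 124 126 127 126 126 124 124 131 147 153 142 126 117 131 163 182 188 188 188 187
170 168 149 132 123 121 121 123 125 127 127 125 126 125 130 136 147 159 167 163 139 119 122 146 171 184 187 187 186
172 145 116 104 107 113 117 119 118 116 114 117 128 149 179 201 207 194 174 159 137 119 114 130 158 176 184 188 187
174 140 129 123 119 121 128 132 134 138 143 157 179 204 216 216 209 193 171 148 128 118 108 110 132 160 175 185 188
176 112 130 142 
[... 675 characters left out ...]
 118
188  78  84  92 100 106 113 115 119 124 126 128 128 131 131 130 130 127 123 118 113 103  90  80  77  77  86  93  94
190  78  80  86  96 103 108 113 116 120 124 126 127 128 130 128 128 127 124 120 116 107  95  88  91  94  95  97 103
192  77  77  83  92 102 108 112 115 119 123 125 127 128 127 129 128 127 124 122 116 112 114 134 155 163 163 164 165
194  78  77  81  91 100 108 113 115 118 122 124 125 127 127 128 127 127 124 122 119 114 128 158 174 178 179 178 177
196  97  98 101 102 105 111 115 114 115 119 124 126 125 127 128 128 125 124 122 119 122 138 164 176 179 179 179 176
198 109 112 111 111 109 109 110 112 114 118 123 125 127 127 128 127 122 115 116 127 147 166 176 180 180 180 179 177
```

Call:
{"api": "arm_command", "payload": {"xyz": [[-0.025,0.032,-0.01],[-0.05,0.064,-0.03],[-0.075,0.096,-0.03],[-0.1,0.128,-0.03],[-0.125,0.16,-0.03],[-0.147,0.19,-0.03],[-0.18,0.2,-0.03],[-0.22,0.2,-0.03],[-0.22,0.2,-0.03]], "delta_rot": [[0,0,0],[0,0,0],[0,0,0],[0,0,0],[0,0,0],[0,0,0],[0,0,0],[0,0,0],[0,0,0]], "claw": [0.0875,0.0875,0.0875,0.0875,0.0875,0.0875,0.0875,0.0875,0.0875]}}

```text
time_s: 16.82
tcp_pos: [0.6399, 0.0349, 0.2555]
tool_rot: [-0.0, 0.689, 0.725, -0.003]
wrist_force: [0.4, 0.0, 0.2]
opening: 0.0875
grip_force: 0.0
```

```bash
python3 -c "
from h import *
c=snap('side','s13.png');b=c['pixels']
lab=cv2.cvtColor(b,cv2.COLOR_BGR2LAB).astype(int)
for v in range(144,206,2): print(v,' '.join('%3d'%lab[v,u,0] for u in range(220,250,1)))
# wax tops: bright blobs
old=cv2.imread('pics/side0.png');
for im in (old,b):
    l=cv2.cvtColor(im,cv2.COLOR_BGR2LAB).astype(int);m=((l[...,0]>190)&(l[...,1]<130)).astype(np.uint8)
    k,_,s,ce=cv2.connectedComponentsWithStats(m)
    print([(ce[i].round(1).tolist(),s[i].tolist()) for i in range(1,k) if s[i,4]>10 and 140<ce[i][1]<300 and 190<ce[i][0]<400])
"
```

```text
144 125 128 127 129 129 129 129 130 133 134 136 137 138 140 141 140 142 140 141 140 139 138 137 137 136 136 137 142 147 151
146 132 130 132 132 133 134 135 137 138 142 143 146 144 145 145 145 144 143 143 141 141 142 142 143 142 143 143 144 145 148
148 140 138 135 136 137 138 141 142 144 147 156 165 168 170 171 168 166 165 162 156 150 145 144 142 144 145 147 145 144 144
150 146 144 141 140 141 147 153 160 170 173 184 195 198 199 201 198 192 187 180 173 163 153 142 141 143 143 146 146 146 143
152 146 147 147 145 149 159 167 176 189 205 216 221 219 216 221 224 220 215 209 194 172 149 131 132 138 139 139 141 141 141
154 143 150 158 154 153 162 172 186 204 218 225 225 216 199 207 219 219 217 209 194 173 152 139 138 140 143 143 142 143 144
156 144 145 151 155 150 141 145 159 169 176 185 191 190 186 185 183 179 176 174 166 157 145 139 140 143 144 146 145 144 146
158 143 139 140 146 144 130 128 134 134 139 149 158 163 164 164 158 156 159 159 156 149 140 137 142 145 144 145 147 152 153
160 140 135 135 135 127 109 114 124 128 137 147 153 155 157 159 159 157 153 153 148 143 135 134 146 156 156 
[... 2293 characters left out ...]
14 122 127 132 133 136 134 133 129 119 119 129 148 165 175 179 181 181 180 178
200 105 108 106 107 109 108 109 110 110 110 110 113 119 127 129 129 133 136 129 109 106 128 155 175 180 180 178 175 173 173
202 106 106 107 108 108 109 109 109 107 109 108 108 110 112 110 104 101  98  91  78  82 103 128 148 152 149 140 122 112 109
204 104 108 106 108 106 106 107 108 109 108 106 106 107 108 102  92  87  78  66  58  58  77  99 109 104  94  85  84  83  82
[([233.2, 152.7], [228, 150, 11, 6, 48]), ([238.2, 169.2], [233, 166, 12, 7, 68]), ([291.2, 286.2], [283, 278, 18, 16, 201])]
[([233.2, 152.8], [228, 150, 11, 6, 51]), ([299.4, 163.8], [294, 161, 12, 7, 58]), ([232.0, 172.0], [227, 168, 12, 9, 68])]
```

```bash
python3 -c "
from h import *
c=snap('side')
for n,u,v,z in [('Cold',291.2,286.2,.09),('Clane',299.4,163.8,.104),('Bold',238.2,169.2,.09),('Bnew',232,172,.09),('A',233.2,152.8,.09)]: print(n,ray(c,u,v,z).round(4))
"
```

```text
Cold [ 0.4083 -0.3416  0.09  ]
Clane [0.6196 0.1981 0.104 ]
Bold [0.4284 0.2597 0.09  ]
Bnew [0.405  0.2484 0.09  ]
A [0.4405 0.3825 0.09  ]
```

```bash
python3 -c "
from h import *
to(.408,.235,.25,-86.5)"
```

```text
t 16.92 tcp [0.6388 0.0402 0.2561] F [0.5 0.2 0.1] open 0.0877 grip 0.0 -> shift [ 0.2064 -0.2204  0.0072] n 7.2 rot [-0.23  0.17 89.46]
```

Call:
{"api": "arm_command", "payload": {"xyz": [[0.02,-0.021,0],[0.04,-0.042,0],[0.06,-0.063,0],[0.08,-0.084,0],[0.1,-0.105,0],[0.12,-0.126,0],[0.14,-0.147,0],[0.16,-0.168,0],[0.18,-0.19,0],[0.2,-0.213,0],[0.2064,-0.2204,0],[0.2064,-0.2204,0]], "delta_rot": [[0,0,7],[0,0,14],[0,0,21],[0,0,28],[0,0,35],[0,0,42],[0,0,49],[0,0,56],[0,0,63],[0,0,70],[0,0,77],[0,0,84]], "claw": [0.0875,0.0875,0.0875,0.0875,0.0875,0.0875,0.0875,0.0875,0.0875,0.0875,0.0875,0.0875]}}

```text
time_s: 17.92
tcp_pos: [0.4041, 0.2379, 0.2577]
tool_rot: [-0.0, 0.997, 0.079, -0.002]
wrist_force: [0.8, -0.5, -0.0]
opening: 0.0874
grip_force: 0.0
```

```bash
python3 -c "
from h import *
to(.408,.235,.08,-86.5)"
```

```text
t 17.92 tcp [0.4041 0.2379 0.2577] F [ 0.8 -0.5 -0. ] open 0.0874 grip 0.0 -> shift [0.004  0.0037 0.1777] n 4.3 rot [-0.04  0.19  5.54]
```

Call:
{"api": "arm_command", "payload": {"xyz": [[0.004,0.003,0.03],[0.004,0.003,0.06],[0.004,0.003,0.09],[0.004,0.003,0.12],[0.004,0.003,0.135],[0.004,0.003,0.145],[0.004,0.003,0.155],[0.004,0.003,0.155]], "delta_rot": [[0,0,5.5],[0,0,5.5],[0,0,5.5],[0,0,5.5],[0,0,5.5],[0,0,5.5],[0,0,5.5],[0,0,5.5]], "claw": [0.0875,0.0875,0.0875,0.0875,0.0875,0.0875,0.0875,0.0875]}}

```text
time_s: 18.58
tcp_pos: [0.4096, 0.2335, 0.1013]
tool_rot: [0.001, 0.999, 0.032, -0.003]
wrist_force: [-0.7, -0.7, -0.3]
opening: 0.0874
grip_force: 0.0
```

```bash
python3 -c "
from h import *
to(.408,.235,.072,-86.5)
c=snap('side','s14.png');b=c['pixels']
cv2.imwrite('pics/c14.png',cv2.resize(b[120:215,190:320],(780,570),interpolation=cv2.INTER_CUBIC))"
```

```text
t 18.58 tcp [0.4096 0.2335 0.1013] F [-0.7 -0.7 -0.3] open 0.0874 grip 0.0 -> shift [-0.0013 -0.0016  0.0293] n 0.7 rot [0.08 0.32 0.22]
```

View pics/c14.png

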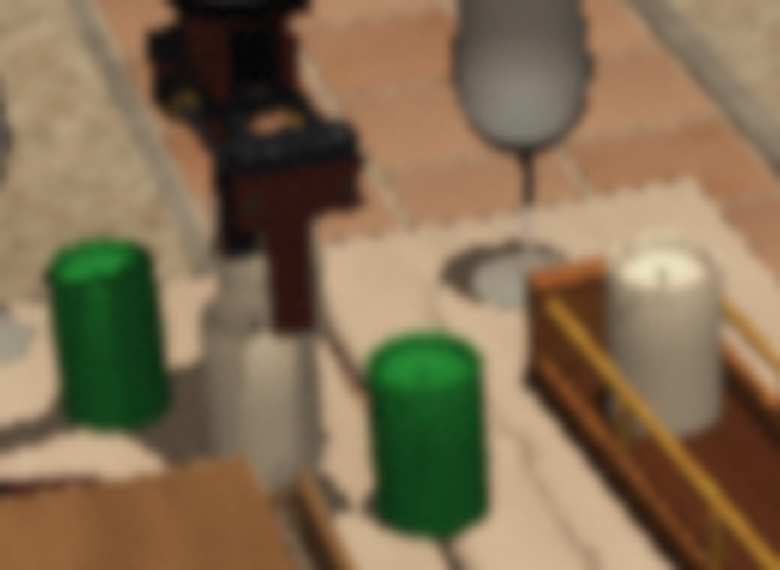

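B (crop centre x=262) is straddled, and the finger sits about 4 mm too far in +x. There was no contact on the way down. I'll correct that, go lower and close.

Call:
{"api": "arm_command", "payload": {"xyz": [[-0.004,-0.001,0.012],[-0.004,-0.001,0.024],[-0.004,-0.001,0.029],[-0.004,-0.001,0.029],[-0.004,-0.001,0.029],[-0.004,-0.001,0.029],[-0.004,-0.001,0.029],[-0.004,-0.001,0.029],[-0.004,-0.001,0.029],[-0.004,-0.001,0.029]], "delta_rot": [[0,0,0],[0,0,0],[0,0,0],[0,0,0],[0,0,0],[0,0,0],[0,0,0],[0,0,0],[0,0,0],[0,0,0]], "claw": [0.0875,0.0875,0.0875,0.04,0.04,0.04,0.04,0.04,0.04,0.04]}}

```text
time_s: 19.47
tcp_pos: [0.4095, 0.2345, 0.0753]
tool_rot: [-0.0, 1.0, 0.032, 0.001]
wrist_force: [-0.4, 2.6, 5.9]
opening: 0.0602
grip_force: 29.9
```

Call:
{"api": "arm_command", "payload": {"xyz": [[0,0,0],[0,0,-0.01],[0,0,-0.03],[0,0,-0.05],[0,0,-0.08],[0,0,-0.11],[0,0,-0.14],[0,0,-0.15]], "delta_rot": [[0,0,0],[0,0,0],[0,0,0],[0,0,0],[0,0,0],[0,0,0],[0,0,0],[0,0,0]], "claw": [0.04,0.04,0.04,0.04,0.04,0.04,0.04,0.04]}}

```text
time_s: 20.13
tcp_pos: [0.4104, 0.2345, 0.2281]
tool_rot: [-0.001, 0.999, 0.032, 0.002]
wrist_force: [0.3, 0.3, -2.7]
opening: 0.0603
grip_force: 29.6
```

```bash
python3 -c "
from h import *
to(.630,.107,.225,3.5)"
```

```text
t 20.13 tcp [0.4104 0.2345 0.2281] F [ 0.3  0.3 -2.7] open 0.0603 grip 29.6 -> shift [0.211  0.1411 0.004 ] n 6.1 rot [  0.17  -0.25 -89.86]
```

Call:
{"api": "arm_command", "payload": {"xyz": [[0.018,0.012,0],[0.036,0.024,0],[0.054,0.036,0],[0.072,0.048,0],[0.09,0.06,0],[0.108,0.072,0],[0.126,0.084,0],[0.144,0.096,0],[0.162,0.108,0],[0.18,0.12,0],[0.2,0.134,0],[0.211,0.141,0]], "delta_rot": [[0,0,-7],[0,0,-14],[0,0,-21],[0,0,-28],[0,0,-35],[0,0,-42],[0,0,-49],[0,0,-56],[0,0,-63],[0,0,-70],[0,0,-77],[0,0,-84]], "claw": [0.04,0.04,0.04,0.04,0.04,0.04,0.04,0.04,0.04,0.04,0.04,0.04]}}

```text
time_s: 21.13
tcp_pos: [0.6296, 0.1048, 0.2225]
tool_rot: [-0.0, 0.72, 0.694, -0.001]
wrist_force: [1.7, 0.2, -2.0]
opening: 0.0605
grip_force: 29.6
```

```bash
python3 -c "
from h import *
to(.630,.107,.15,3.5)"
```

```text
t 21.13 tcp [0.6296 0.1048 0.2225] F [ 1.7  0.2 -2. ] open 0.0605 grip 29.6 -> shift [0.0023 0.0004 0.0725] n 1.7 rot [-0.09  0.08 -5.57]
```

Call:
{"api": "arm_command", "payload": {"xyz": [[0.001,0,0.01],[0.001,0,0.035],[0.001,0,0.06],[0.001,0,0.08],[0.001,0,0.1],[0.001,0,0.115],[0.001,0,0.125],[0.001,0,0.131],[0.001,0,0.131]], "delta_rot": [[0,0,-5.5],[0,0,-5.5],[0,0,-5.5],[0,0,-5.5],[0,0,-5.5],[0,0,-5.5],[0,0,-5.5],[0,0,-5.5],[0,0,-5.5]], "claw": [0.04,0.04,0.04,0.04,0.04,0.04,0.04,0.04,0.04]}}

```text
time_s: 21.88
tcp_pos: [0.6301, 0.1075, 0.0922]
tool_rot: [0.001, 0.688, 0.726, 0.001]
wrist_force: [4.6, 0.8, -3.7]
opening: 0.0618
grip_force: 28.5
```

Call:
{"api": "arm_command", "payload": {"xyz": [[0,0,0.002],[0,0,0.003],[0,0,0.003]], "delta_rot": [[0,0,0],[0,0,0],[0,0,0]], "claw": [0.04,0.04,0.04]}}

```text
time_s: 22.13
tcp_pos: [0.6293, 0.1076, 0.0901]
tool_rot: [0.001, 0.687, 0.726, 0.0]
wrist_force: [4.8, 0.2, -4.1]
opening: 0.0618
grip_force: 28.6
```

Call:
{"api": "arm_command", "payload": {"xyz": [[0,0.002,0.001],[0,0.003,0.003],[0,0.003,0.003]], "delta_rot": [[0,0,0],[0,0,0],[0,0,0]], "claw": [0.04,0.04,0.04]}}

```text
time_s: 22.38
tcp_pos: [0.6301, 0.108, 0.0877]
tool_rot: [-0.001, 0.688, 0.726, -0.001]
wrist_force: [-0.5, 0.3, 4.5]
opening: 0.0616
grip_force: 30.1
```

Floor contact at +4.5 N. I'll release, rise and check.

Call:
{"api": "arm_command", "payload": {"xyz": [[0,0,0],[0,0,0],[0,0,0],[0,0,0],[0,0,0],[0,0,-0.02],[0,0,-0.06],[0,0,-0.1],[0,0,-0.14],[0,0,-0.165],[0,0,-0.165]], "delta_rot": [[0,0,0],[0,0,0],[0,0,0],[0,0,0],[0,0,0],[0,0,0],[0,0,0],[0,0,0],[0,0,0],[0,0,0],[0,0,0]], "claw": [0.0875,0.0875,0.0875,0.0875,0.0875,0.0875,0.0875,0.0875,0.0875,0.0875,0.0875]}}

```text
time_s: 23.3
tcp_pos: [0.6351, 0.1083, 0.2599]
tool_rot: [0.004, 0.687, 0.726, 0.004]
wrist_force: [1.1, -0.4, 0.3]
opening: 0.0874
grip_force: 0.0
```

```bash
cat >> h.py <<'E'
def wax():
    c=snap('side');l=cv2.cvtColor(c['pixels'],cv2.COLOR_BGR2LAB).astype(int)
    m=((l[...,0]>190)&(l[...,1]<130)).astype(np.uint8)
    k,_,s,ce=cv2.connectedComponentsWithStats(m)
    for i in range(1,k):
        if s[i,4]>10 and 140<ce[i][1]<300 and 190<ce[i][0]<400:
            print(ce[i].round(1),s[i],'table',ray(c,*ce[i],.09).round(4)[:2],'lane',ray(c,*ce[i],.104).round(4)[:2])
    return c
E
python3 -c "
from h import *
wax();to(.444,.367,.25,-86.5)"
```

```text
[233.2 152.8] [229 150  10   6  49] table [0.4406 0.3828] lane [0.4353 0.355 ]
[316.5 177.6] [311 175  11   6  41] table [0.6478 0.1163] lane [0.6388 0.0932]
t 23.35 tcp [0.6335 0.1081 0.2566] F [ 0.5 -0.1 -0.7] open 0.0874 grip 0.0 -> shift [ 0.2688 -0.1751  0.0053] n 7.7 rot [ 0.32 -0.31 89.64]
```

Call:
{"api": "arm_command", "payload": {"xyz": [[0.023,-0.015,0],[0.046,-0.03,0],[0.069,-0.045,0],[0.092,-0.06,0],[0.115,-0.075,0],[0.138,-0.09,0],[0.161,-0.105,0],[0.184,-0.12,0],[0.207,-0.135,0],[0.23,-0.15,0],[0.255,-0.166,0],[0.2705,-0.177,0]], "delta_rot": [[0,0,7],[0,0,14],[0,0,21],[0,0,28],[0,0,35],[0,0,42],[0,0,49],[0,0,56],[0,0,63],[0,0,70],[0,0,77],[0,0,84]], "claw": [0.0875,0.0875,0.0875,0.0875,0.0875,0.0875,0.0875,0.0875,0.0875,0.0875,0.0875,0.0875]}}

```text
time_s: 24.35
tcp_pos: [0.4371, 0.3696, 0.2508]
tool_rot: [0.0, 0.997, 0.077, -0.002]
wrist_force: [0.7, 0.4, -0.1]
opening: 0.0872
grip_force: 0.0
```

```bash
python3 -c "
from h import *
wax();to(.442,.369,.10,-86.5)"
```

```text
[299.6 163.8] [294 161  12   7  60] table [0.6288 0.2228] lane [0.6201 0.1979]
[315.3 176.5] [310 173  12   8  60] table [0.6467 0.1238] lane [0.6377 0.1006]
t 24.4 tcp [0.4354 0.3714 0.2508] F [-1.1  1.5 -0.3] open 0.088 grip 0.0 -> shift [0.0069 0.0035 0.1508] n 3.6 rot [-0.04  0.27  4.87]
```

Call:
{"api": "arm_command", "payload": {"xyz": [[0.006,0.003,0.03],[0.006,0.003,0.06],[0.006,0.003,0.09],[0.006,0.003,0.12],[0.006,0.003,0.135],[0.006,0.003,0.15],[0.006,0.003,0.15]], "delta_rot": [[0,0,5],[0,0,5],[0,0,5],[0,0,5],[0,0,5],[0,0,5],[0,0,5]], "claw": [0.0875,0.0875,0.0875,0.0875,0.0875,0.0875,0.0875]}}

```text
time_s: 24.98
tcp_pos: [0.4431, 0.3639, 0.0982]
tool_rot: [0.002, 0.999, 0.037, -0.004]
wrist_force: [0.6, 0.5, 0.1]
opening: 0.0876
grip_force: 0.0
```

Call:
{"api": "arm_command", "payload": {"xyz": [[-0.002,-0.004,0.01],[-0.002,-0.004,0.02],[-0.002,-0.004,0.025],[-0.002,-0.004,0.025],[-0.002,-0.004,0.025],[-0.002,-0.004,0.025],[-0.002,-0.004,0.025],[-0.002,-0.004,0.025],[-0.002,-0.004,0.025],[-0.002,-0.004,0.025]], "delta_rot": [[0,0,0],[0,0,0],[0,0,0],[0,0,0],[0,0,0],[0,0,0],[0,0,0],[0,0,0],[0,0,0],[0,0,0]], "claw": [0.0875,0.0875,0.0875,0.04,0.04,0.04,0.04,0.04,0.04,0.04]}}

```text
time_s: 25.82
tcp_pos: [0.4445, 0.3706, 0.0784]
tool_rot: [-0.0, 0.999, 0.036, 0.001]
wrist_force: [0.1, 2.1, 4.0]
opening: 0.06
grip_force: 30.0
```

Call:
{"api": "arm_command", "payload": {"xyz": [[0,0,0],[0,0,-0.01],[0,0,-0.03],[0,0,-0.06],[0,0,-0.09],[0,0,-0.12],[0,0,-0.15],[0,0,-0.155]], "delta_rot": [[0,0,0],[0,0,0],[0,0,0],[0,0,0],[0,0,0],[0,0,0],[0,0,0],[0,0,0]], "claw": [0.04,0.04,0.04,0.04,0.04,0.04,0.04,0.04]}}

```text
time_s: 26.48
tcp_pos: [0.4459, 0.3711, 0.2379]
tool_rot: [-0.001, 0.999, 0.036, 0.003]
wrist_force: [1.3, 1.5, -1.8]
opening: 0.0601
grip_force: 29.7
```

```bash
python3 -c "
from h import *
to(.635,.02,.225,3.5)"
```

```text
t 26.48 tcp [0.4459 0.3711 0.2379] F [ 1.3  1.5 -1.8] open 0.0601 grip 29.7 -> shift [0.1632 0.3639 0.0129] n 9.6 rot [  0.15  -0.4  -89.36]
```

Call:
{"api": "arm_command", "payload": {"xyz": [[0.014,0.031,0],[0.028,0.062,0],[0.042,0.093,0],[0.056,0.124,0],[0.07,0.155,0],[0.084,0.187,0],[0.098,0.219,0],[0.112,0.251,0],[0.126,0.283,0],[0.14,0.315,0],[0.154,0.347,0],[0.165,0.378,0]], "delta_rot": [[0,0,-7],[0,0,-14],[0,0,-21],[0,0,-28],[0,0,-35],[0,0,-42],[0,0,-49],[0,0,-56],[0,0,-63],[0,0,-70],[0,0,-77],[0,0,-84]], "claw": [0.04,0.04,0.04,0.04,0.04,0.04,0.04,0.04,0.04,0.04,0.04,0.04]}}

```text
time_s: 27.48
tcp_pos: [0.6353, 0.0031, 0.231]
tool_rot: [-0.001, 0.717, 0.698, -0.001]
wrist_force: [1.4, 0.6, -1.9]
opening: 0.0597
grip_force: 29.7
```

```bash
python3 -c "
from h import *
to(.636,.006,.15,3.5)"
```

```text
t 27.48 tcp [0.6353 0.0031 0.231 ] F [ 1.4  0.6 -1.9] open 0.0597 grip 29.7 -> shift [0.003  0.0008 0.081 ] n 1.9 rot [-0.17  0.01 -5.04]
```

Target TCP z is about 0.0924 at the floor. I'll lower to 0.094 first.

Call:
{"api": "arm_command", "payload": {"xyz": [[0.001,0.002,0.01],[0.001,0.002,0.035],[0.001,0.002,0.06],[0.001,0.002,0.085],[0.001,0.002,0.105],[0.001,0.002,0.12],[0.001,0.002,0.13],[0.001,0.002,0.136],[0.001,0.002,0.136]], "delta_rot": [[0,0,-5],[0,0,-5],[0,0,-5],[0,0,-5],[0,0,-5],[0,0,-5],[0,0,-5],[0,0,-5],[0,0,-5]], "claw": [0.04,0.04,0.04,0.04,0.04,0.04,0.04,0.04,0.04]}}

```text
time_s: 28.23
tcp_pos: [0.6356, 0.0061, 0.0946]
tool_rot: [-0.002, 0.687, 0.726, -0.002]
wrist_force: [-0.2, -0.6, -2.0]
opening: 0.0605
grip_force: 29.5
```

Call:
{"api": "arm_command", "payload": {"xyz": [[0,0,0.002],[0,0,0.004],[0,0,0.004]], "delta_rot": [[0,0,0],[0,0,0],[0,0,0]], "claw": [0.04,0.04,0.04]}}

```text
time_s: 28.48
tcp_pos: [0.6379, 0.006, 0.0931]
tool_rot: [0.0, 0.687, 0.726, 0.0]
wrist_force: [0.3, 0.1, -2.6]
opening: 0.0605
grip_force: 29.5
```

Call:
{"api": "arm_command", "payload": {"xyz": [[0,0,0.001],[0,0,0.003],[0,0,0.003]], "delta_rot": [[0,0,0],[0,0,0],[0,0,0]], "claw": [0.04,0.04,0.04]}}

```text
time_s: 28.73
tcp_pos: [0.6385, 0.0058, 0.0907]
tool_rot: [0.001, 0.687, 0.726, 0.0]
wrist_force: [0.2, 0.0, 2.1]
opening: 0.0608
grip_force: 29.7
```

Call:
{"api": "arm_command", "payload": {"xyz": [[0,0,0],[0,0,0],[0,0,0],[0,0,0],[0,0,0],[0,0,-0.02],[0,0,-0.06],[0,0,-0.1],[0,0,-0.13],[-0.03,0,-0.13],[-0.07,0,-0.13],[-0.11,0,-0.13]], "delta_rot": [[0,0,0],[0,0,0],[0,0,0],[0,0,0],[0,0,0],[0,0,0],[0,0,0],[0,0,0],[0,0,0],[0,0,0],[0,0,0],[0,0,0]], "claw": [0.0875,0.0875,0.0875,0.0875,0.0875,0.0875,0.0875,0.0875,0.0875,0.0875,0.0875,0.0875]}}

```text
time_s: 29.73
tcp_pos: [0.6445, -0.1041, 0.2211]
tool_rot: [0.001, 0.687, 0.727, 0.001]
wrist_force: [-0.3, -0.2, 0.2]
opening: 0.0876
grip_force: 0.0
```

Call:
{"api": "arm_command", "payload": {"xyz": [[-0.035,0,0],[-0.07,0,0],[-0.075,0,0],[-0.075,0,0]], "delta_rot": [[0,0,0],[0,0,0],[0,0,0],[0,0,0]], "claw": [0.0875,0.0875,0.0875,0.0875]}}

```text
time_s: 30.07
tcp_pos: [0.6479, -0.1812, 0.2195]
tool_rot: [0.0, 0.689, 0.725, -0.0]
wrist_force: [0.1, 0.5, 0.3]
opening: 0.0879
grip_force: 0.0
```

```bash
python3 -c "
from h import *
c=wax();to(.6482,-.186,.20,3.5)
p=c['pixels'].astype(int);m=(p[...,2]>90)&(p[...,1]<45)&(p[...,0]<55);m[:, :325]=0;m[:,385:]=0;m[:205]=0;m[262:]=0
k,_,s,ce=cv2.connectedComponentsWithStats(m.astype(np.uint8));print([(s[i].tolist(),ce[i].round(1)) for i in range(1,k) if s[i,4]>20])"
```

```text
[299.5 163.8] [294 159  12   9  66] table [0.6284 0.2228] lane [0.6198 0.1979]
[314.9 176.3] [309 173  13   8  71] table [0.6461 0.1255] lane [0.6372 0.1022]
[324.4 193.3] [318 188  14  10 100] table [0.6355 0.0181] lane [ 0.6268 -0.0033]
t 30.12 tcp [ 0.6478 -0.1792  0.2195] F [-0.5  0.1 -0.4] open 0.0875 grip 0.0 -> shift [-0.0068  0.0001  0.0195] n 0.5 rot [-0.02 -0.04 -0.48]
[([352, 220, 14, 31, 320], array([358.3, 233.9])), ([366, 242, 11, 12, 96], array([371.3, 248.2]))]
```

All three candles stand in the lane. Next I'll grip the tab.

Call:
{"api": "arm_command", "payload": {"xyz": [[-0.006,0,0.03],[-0.006,0,0.06],[-0.006,0,0.09],[-0.006,0,0.11],[-0.006,0,0.123],[-0.006,0,0.123],[-0.006,0,0.123],[-0.006,0,0.123],[-0.006,0,0.123],[-0.006,0,0.123],[-0.006,0,0.123],[-0.006,0,0.123]], "delta_rot": [[0,0,0],[0,0,0],[0,0,0],[0,0,0],[0,0,0],[0,0,0],[0,0,0],[0,0,0],[0,0,0],[0,0,0],[0,0,0],[0,0,0]], "claw": [0.0875,0.0875,0.0875,0.0875,0.0875,0.0875,0.03,0.03,0.03,0.03,0.03,0.03]}}

```text
time_s: 31.12
tcp_pos: [0.6487, -0.1849, 0.0976]
tool_rot: [0.001, 0.688, 0.726, 0.0]
wrist_force: [-0.4, 0.2, -1.1]
opening: 0.051
grip_force: 0.0
```

```bash
python3 -c "
from h import *
wax();to(.6384,-.0312,.098,3.5)"
```

```text
[299.4 163.8] [294 159  12   9  73] table [0.6281 0.2228] lane [0.6194 0.1979]
[314.7 176. ] [309 171  13  10  71] table [0.6463 0.1278] lane [0.6374 0.1045]
[321.  193.4] [318 188   7  10  48] table [0.6258 0.0214] lane [0.6172 0.    ]
t 31.17 tcp [ 0.6485 -0.1849  0.0974] F [ 1.3  1.1 -0.1] open 0.0471 grip 0.0 -> shift [ 0.154  -0.0017 -0.0007] n 3.7 rot [ 0.04  0.03 -0.38]
```

Call:
{"api": "arm_command", "payload": {"xyz": [[0,0,0],[0,0,0],[0,0,0],[0.005,0,0],[0.013,0,0],[0.021,0,0],[0.029,0,0],[0.037,0,0],[0.045,0,0],[0.052,-0.0005,0],[0.058,-0.0005,0],[0.062,-0.0005,0]], "delta_rot": [[0,0,0],[0,0,0],[0,0,0],[0,0,0],[0,0,0],[0,0,0],[0,0,0],[0,0,0],[0,0,0],[0,0,0],[0,0,0],[0,0,0]], "claw": [0.03,0.03,0.03,0.03,0.03,0.03,0.03,0.03,0.03,0.03,0.03,0.03]}}

```text
time_s: 32.17
tcp_pos: [0.6443, -0.1217, 0.0972]
tool_rot: [0.0, 0.687, 0.726, -0.0]
wrist_force: [-0.9, -1.6, 5.9]
opening: 0.0439
grip_force: 30.0
```

```bash
python3 -c "
from h import *
wax();to(.6370,-.01,.098,3.5)"
```

```text
[299.4 164.1] [293 161  13   7  67] table [0.6275 0.2208] lane [0.6189 0.1959]
[311.2 175.4] [309 173   5   6  20] table [0.6374 0.1356] lane [0.6286 0.1122]
t 32.22 tcp [ 0.6443 -0.121   0.0972] F [-1.4  0.7  5.5] open 0.0439 grip 30.0 -> shift [ 0.1112 -0.0011 -0.0008] n 2.7 rot [ 0.01 -0.02 -0.32]
```

Call:
{"api": "arm_command", "payload": {"xyz": [[0.006,0,0],[0.012,0,0],[0.018,0,0],[0.024,0,0],[0.03,0,0],[0.036,0,0],[0.042,0,0],[0.048,0,0],[0.054,0,0],[0.06,0,0],[0.065,0,0],[0.068,0,0]], "delta_rot": [[0,0,0],[0,0,0],[0,0,0],[0,0,0],[0,0,0],[0,0,0],[0,0,0],[0,0,0],[0,0,0],[0,0,0],[0,0,0],[0,0,0]], "claw": [0.03,0.03,0.03,0.03,0.03,0.03,0.03,0.03,0.03,0.03,0.03,0.03]}}

```text
time_s: 33.22
tcp_pos: [0.6399, -0.0545, 0.0972]
tool_rot: [0.0, 0.687, 0.726, -0.001]
wrist_force: [-3.3, -4.1, 7.3]
opening: 0.0432
grip_force: 30.0
```

Call:
{"api": "arm_command", "payload": {"xyz": [[0.004,0,0],[0.008,0,0],[0.012,0,0],[0.016,0,0],[0.02,0,0],[0.023,0,0],[0.025,0,0],[0.025,0,0]], "delta_rot": [[0,0,0],[0,0,0],[0,0,0],[0,0,0],[0,0,0],[0,0,0],[0,0,0],[0,0,0]], "claw": [0.03,0.03,0.03,0.03,0.03,0.03,0.03,0.03]}}

```text
time_s: 33.88
tcp_pos: [0.6382, -0.0297, 0.0972]
tool_rot: [-0.0, 0.687, 0.726, -0.001]
wrist_force: [-3.7, -3.1, 8.2]
opening: 0.0436
grip_force: 30.0
```

Call:
{"api": "arm_command", "payload": {"xyz": [[0.003,0,0],[0.006,0,0],[0.009,0,0],[0.012,0,0],[0.015,0,0],[0.015,0,0]], "delta_rot": [[0,0,0],[0,0,0],[0,0,0],[0,0,0],[0,0,0],[0,0,0]], "claw": [0.03,0.03,0.03,0.03,0.03,0.03]}}

```text
time_s: 34.38
tcp_pos: [0.6373, -0.0146, 0.0972]
tool_rot: [-0.0, 0.687, 0.726, -0.001]
wrist_force: [-5.0, -3.5, 8.3]
opening: 0.0438
grip_force: 30.0
```

Call:
{"api": "arm_command", "payload": {"xyz": [[0.002,0,0],[0.004,0,0],[0.006,0,0],[0.006,0,0]], "delta_rot": [[0,0,0],[0,0,0],[0,0,0],[0,0,0]], "claw": [0.03,0.03,0.03,0.03]}}

```text
time_s: 34.72
tcp_pos: [0.6368, -0.0089, 0.0971]
tool_rot: [-0.0, 0.687, 0.726, -0.001]
wrist_force: [-4.5, -4.7, 8.6]
opening: 0.0435
grip_force: 30.0
```

Call:
{"api": "arm_command", "payload": {"xyz": [[0.002,0,0],[0.004,0,0],[0.006,0,0],[0.006,0,0]], "delta_rot": [[0,0,0],[0,0,0],[0,0,0],[0,0,0]], "claw": [0.03,0.03,0.03,0.03]}}

```text
time_s: 35.05
tcp_pos: [0.6365, -0.0029, 0.0972]
tool_rot: [-0.0, 0.687, 0.726, -0.001]
wrist_force: [-5.3, -4.0, 9.0]
opening: 0.0434
grip_force: 30.0
```

```bash
python3 -c "
from h import *
wax();to(.6370,-.01,.098,3.5)"
```

```text
[293.4 160.5] [291 158   5   6  22] table [0.6172 0.2526] lane [0.6087 0.2271]
[312. 176.] [310 175   5   3  11] table [0.6381 0.1308] lane [0.6293 0.1075]
t 35.1 tcp [ 0.6365 -0.0029  0.0972] F [-4.9 -4.1  8.2] open 0.0438 grip 30.0 -> shift [-0.0071  0.0001 -0.0008] n 0.2 rot [-0.11  0.06 -0.33]
```

Not tight yet: Fy is about -4 N, which is only drag. I'll continue in small steps.

Call:
{"api": "arm_command", "payload": {"xyz": [[0.0015,0,0],[0.003,0,0],[0.0045,0,0],[0.0045,0,0]], "delta_rot": [[0,0,0],[0,0,0],[0,0,0],[0,0,0]], "claw": [0.03,0.03,0.03,0.03]}}

```text
time_s: 35.43
tcp_pos: [0.6363, -0.0006, 0.0972]
tool_rot: [0.001, 0.687, 0.727, -0.002]
wrist_force: [-4.7, -10.1, 8.2]
opening: 0.0434
grip_force: 30.0
```

Call:
{"api": "arm_command", "payload": {"xyz": [[0.0015,0,0],[0.003,0,0],[0.004,0,0],[0.004,0,0]], "delta_rot": [[0,0,0],[0,0,0],[0,0,0],[0,0,0]], "claw": [0.03,0.03,0.03,0.03]}}

```text
time_s: 35.77
tcp_pos: [0.6362, -0.0001, 0.0971]
tool_rot: [0.003, 0.687, 0.727, -0.004]
wrist_force: [-3.6, -21.4, 7.9]
opening: 0.0436
grip_force: 30.0
```

Tight: Fy is -21 N, with the tab stopped at about y=0.000. Now I'll back off about 10 mm.

Call:
{"api": "arm_command", "payload": {"xyz": [[0,0,0],[-0.004,0,0],[-0.008,0,0],[-0.011,0,0],[-0.014,0,0],[-0.016,0,0],[-0.017,0,0],[-0.017,0,0],[-0.017,0,0]], "delta_rot": [[0,0,0],[0,0,0],[0,0,0],[0,0,0],[0,0,0],[0,0,0],[0,0,0],[0,0,0],[0,0,0]], "claw": [0.03,0.03,0.03,0.03,0.03,0.03,0.03,0.03,0.03]}}

```text
time_s: 36.52
tcp_pos: [0.6369, -0.0102, 0.0971]
tool_rot: [-0.001, 0.687, 0.726, -0.0]
wrist_force: [-3.4, -0.6, 8.9]
opening: 0.0436
grip_force: 30.0
```

Call:
{"api": "arm_command", "payload": {"xyz": [[0,0,0],[0,0,0],[0,0,0],[0,0,0],[0,0,0],[0,0,0],[0,0,-0.02],[0,0,-0.06],[0,0,-0.1],[-0.03,0,-0.13],[-0.07,0,-0.15],[-0.11,0,-0.15]], "delta_rot": [[0,0,0],[0,0,0],[0,0,0],[0,0,0],[0,0,0],[0,0,0],[0,0,0],[0,0,0],[0,0,0],[0,0,0],[0,0,0],[0,0,0]], "claw": [0.05,0.06,0.07,0.08,0.0875,0.0875,0.0875,0.0875,0.0875,0.0875,0.0875,0.0875]}}

```text
time_s: 37.52
tcp_pos: [0.647, -0.1199, 0.2524]
tool_rot: [0.004, 0.686, 0.727, 0.002]
wrist_force: [1.4, -0.1, -0.3]
opening: 0.0877
grip_force: 0.0
```

Call:
{"api": "arm_command", "payload": {"xyz": [[-0.03,0,0],[-0.06,0,0],[-0.08,0,0],[-0.08,0,0],[-0.08,0,0]], "delta_rot": [[0,0,0],[0,0,0],[0,0,0],[0,0,0],[0,0,0]], "claw": [0.0875,0.0875,0.0875,0.0875,0.0875]}}

```text
time_s: 37.93
tcp_pos: [0.6483, -0.2003, 0.2463]
tool_rot: [-0.0, 0.688, 0.725, 0.0]
wrist_force: [-0.0, 1.3, -0.5]
opening: 0.0875
grip_force: 0.0
```

```bash
python3 -c "
from h import *
c=wax();to(.6370,-.01,.098,3.5)
p=c['pixels'].astype(int);m=(p[...,2]>90)&(p[...,1]<45)&(p[...,0]<55);m[:, :300]=0;m[:,385:]=0;m[:160]=0;m[262:]=0
k,_,s,ce=cv2.connectedComponentsWithStats(m.astype(np.uint8))
for i in range(1,k):
    if s[i,4]>20: print(s[i],ce[i].round(1),ray(c,s[i,0]+s[i,2]/2,s[i,1]+1.5,.104))
print([ (round((s[i,0]+s[i,2]/2)),) for i in range(1,k) if s[i,4]>200])"
```

```text
[303.  169.1] [291 157  26  24 250] table [0.6269 0.1845] lane [0.6183 0.1602]
t 37.98 tcp [ 0.6483 -0.1991  0.2464] F [ 0.2 -0.1 -1. ] open 0.0875 grip 0.0 -> shift [ 0.1893 -0.0011  0.1485] n 5.8 rot [-0.03 -0.06 -0.42]
[322 190  15  28 285] [329.6 202.9] [0.6446785  0.00116572 0.104     ]
[366 242  11  12  97] [371.2 248.1] [ 0.64698775 -0.27348149  0.104     ]
[(330,)]
```

```bash
python3 -c "
from h import *
c=snap('side');l=cv2.cvtColor(c['pixels'],cv2.COLOR_BGR2LAB).astype(int)
for T in (208,215):
    k,_,s,ce=cv2.connectedComponentsWithStats(((l[...,0]>T)&(l[...,1]<130)).astype(np.uint8))
    print(T,[(ce[i].round(1).tolist(),s[i,4],ray(c,*ce[i],.104).round(4)[:2].tolist()) for i in range(1,k) if s[i,4]>5 and 280<ce[i][0]<340 and 150<ce[i][1]<200])"
```

```text
208 [([297.2, 160.3], np.int32(54), [0.6212, 0.2241]), ([301.8, 168.9], np.int32(65), [0.6151, 0.1627]), ([309.7, 177.4], np.int32(68), [0.6194, 0.1017])]
215 [([297.2, 160.2], np.int32(43), [0.6213, 0.2244]), ([301.8, 168.9], np.int32(49), [0.6152, 0.1628]), ([309.6, 177.5], np.int32(55), [0.619, 0.1013])]
```

```bash
python3 -c "
from rig import job
print(job.job_done())"
```

```text
the job is handed in; nothing more can be done
None
```

I handed the job in at about 38 s: all three cream candles stand in one closed row at the end stop, the keeper is backed off about 10 mm, and the arm is clear; the hand-in gave no pass or fail result, one candle slipped from the grip on the way and was picked up again, and I kept clear of the bottle and glass but didn't re-measure them.

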